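# Top up and cover the adapter kit tubs

## Robot

A 7-joint arm with a two-finger parallel gripper is mounted at the origin on the work surface. World frame = base frame: x ahead of the robot, y to its left, z up, the work surface at z = 0. Lengths are in m, angles in rad, forces in N, time in s.
With the tool pointing down it reaches from about 0.4 to 0.875 m from the base axis. Payload 6.5 kg.
Tool frame: the origin (TCP) lies on the centre line of the jaws, within the pads' length; the fingertips stand 14 mm ahead of it and the grasp point (between the pads) lies 5 mm behind it; z points along the fingers, y is the line along which they close (so a half turn about z gives the same grasp; the last joint's range is limited). The gripper opens to 85 mm and grips with 20 to 120 N. Pads are 22 mm wide; open, the fingers measure 114 mm over their backs; the gripper's body (76 mm by 85 mm) begins 54 mm behind the grasp point. The pads swing forward as they close: fully open they stand 13 mm farther back than shut.
Start: joints at [-1.379, 0.536, -0.004, 1.538, 0.003, 1.067, -0.071], TCP at [0.166, 0.629, 0.206] pointing down, gripper open.
Joint ranges: [-2.7, 2.7], [-0.37, 2.16], [-1.27, 1.26], [0.24, 2.4], [-1.31, 4.45], [0.19, 1.91], [-2.76, 2.76]. Speed limits (rad/s): [2.39, 2.39, 3.14, 3.14, 3.14, 3.14, 3.14].

## Interface

Orientations are given as a unit quaternion [x, y, z, w].
In Python, from station import ctrl gives the robot as it stands. The module is installed in compiled form; this text tells all that it offers.
- The arm moves only by the tool move_arm, never from a script. Its argument "steps" is a list that holds one entry, the list of rows, each a list of 5 numbers: the opening, from -1 (shut) to 1 (fully open), then the shift along the tool's x, y, z as a fraction of full scale, then the turn about the tool's z as a fraction of full scale. In form: [[[gripper, dx, dy, dz, roll], ...]]. A call has exactly 10 rows; each row is the pose to reach, as a shift and turn from the pose commanded when the call began, along the tool's axes at that moment; what a row does not reach only later rows make up. Full scale, the value 1, is 0.75 m for a shift and 90 degrees for a turn. A row lasts 1/8 s, in which the tool goes at most 62.5 mm and 10.7 degrees, less where a joint would pass 70% of its speed; a pose out of reach is approached as far as the arm can. A call with a number of a shift or a turn outside -1 to 1 is refused whole. A call with a gripper value outside its range is refused whole. The fingers move at their own pace and stop on an object; the grip force is fixed at half the most. Time passes only in rows, so rows that repeat a pose let the fingers close, or fill a call up. It gives the time, the measured TCP pose, the force, the opening and the grip force at its end, in the units of the state.
- ctrl.read_state(): the state, without advancing time (a new reading comes with each control period).
- ctrl.camera(name): name is "side" or "top"; returns the picture (400x640x3 uint8, red, green, blue); there is no depth.
- ctrl.get_calibration(name): a dict with "vertical_fov" (degrees; the focal length in pixels is half the picture's height over the tangent of half this angle, whatever the lens; pixels are square), "cx", "cy" (the principal point, pixels), "extrinsics" (4x4, takes a point from world to camera coordinates). Camera axes: x right, y up, looking along -z (the intrinsics and any distortion apply to the point x, -y, -z); pixel columns grow to the right and rows downward; lengths in m; the calibration is good to about 2 mm. A picture is of the moment at which its call begins. get_calibration takes no time and is no camera call.
- ctrl.finish_job(): hands the job in; it is judged then, once.
The state is a dict: "t": time; "joint_pos": joint angles; "joint_vel": joint speeds; "joint_torque": joint torques, N m; "tcp_pos": TCP position; "orientation": TCP orientation; "ft_force": force on the tool from outside, world axes, zero at the start; "torque": the same for the moment, N m; "width": finger opening in m; "finger_force": force on a finger pad.
Only numpy, scipy, OpenCV 4.12 (cv2) and the standard library are available. Lean on these libraries where they do the work, as an engineer would, in place of code of your own. Each camera call takes 0.05 s, during which the arm holds its last target. There are 200 camera calls.

## Task

Fill every empty cell of the blue and the yellow kit tub with one spare adapter from the mat, standing upright on the cell's floor; leave spares that are not needed on the bench, outside the tubs. Then close each tub with the lid of its own colour, so that the lid sits level and fully seated on the rim. Do not disturb the foot, the screwdriver or the pliers.

Things in the scene. Friction and masses are not known exactly. Their poses are not given: they have to be found in the camera images.
- blue_tub: round blue open kit tub, fixed to the bench; outside diameter 156 mm, inside 148 mm, 80 mm tall, floor 6 mm thick. Three white radial dividers, 4 mm thick, tops 30 mm above the bench, make three equal cells. Origin: centre of its underside, z up
- blue_cell1 (a point): middle of one cell of the blue tub, on the cell's floor (6 mm above the bench), 40 mm from the tub's axis; a cell has room for one adapter with about 7 mm to spare all round
- blue_cell2 (a point): middle of one cell of the blue tub, on the cell's floor (6 mm above the bench), 40 mm from the tub's axis; a cell has room for one adapter with about 7 mm to spare all round
- blue_cell3 (a point): middle of one cell of the blue tub, on the cell's floor (6 mm above the bench), 40 mm from the tub's axis; a cell has room for one adapter with about 7 mm to spare all round
- blue_lid: loose blue lid, about 0.2 kg, right way up on the bench: disc 164 mm wide, 6 mm thick; under it a plug 140 mm wide (134 at its foot), 8 mm deep, that enters the tub's mouth with 4 mm play; on top a round black knob 30 mm wide, 32 mm tall. Origin: centre of the plug's foot; disc from +8 to +14 mm, knob top +46 mm; z up. Seated, the disc rests on the rim, origin 72 mm above the tub's
- blue_part1: adapter already standing in cell 1 of the blue tub at the start, or absent (None) when that cell starts empty; same shape as the spares
- blue_part2: adapter already standing in cell 2 of the blue tub at the start, or absent (None) when that cell starts empty; same shape as the spares
- blue_part3: adapter already standing in cell 3 of the blue tub at the start, or absent (None) when that cell starts empty; same shape as the spares
- yellow_tub: round yellow open kit tub, fixed to the bench; outside diameter 156 mm, inside 148 mm, 80 mm tall, floor 6 mm thick. Three white radial dividers, 4 mm thick, tops 30 mm above the bench, make three equal cells. Origin: centre of its underside, z up
- yellow_cell1 (a point): middle of one cell of the yellow tub, on the cell's floor (6 mm above the bench), 40 mm from the tub's axis; a cell has room for one adapter with about 7 mm to spare all round
- yellow_cell2 (a point): middle of one cell of the yellow tub, on the cell's floor (6 mm above the bench), 40 mm from the tub's axis; a cell has room for one adapter with about 7 mm to spare all round
- yellow_cell3 (a point): middle of one cell of the yellow tub, on the cell's floor (6 mm above the bench), 40 mm from the tub's axis; a cell has room for one adapter with about 7 mm to spare all round
- yellow_lid: loose yellow lid, about 0.2 kg, right way up on the bench: disc 164 mm wide, 6 mm thick; under it a plug 140 mm wide (134 at its foot), 8 mm deep, that enters the tub's mouth with 4 mm play; on top a round black knob 30 mm wide, 32 mm tall. Origin: centre of the plug's foot; disc from +8 to +14 mm, knob top +46 mm; z up. Seated, the disc rests on the rim, origin 72 mm above the tub's
- yellow_part1: adapter already standing in cell 1 of the yellow tub at the start, or absent (None) when that cell starts empty; same shape as the spares
- yellow_part2: adapter already standing in cell 2 of the yellow tub at the start, or absent (None) when that cell starts empty; same shape as the spares
- yellow_part3: adapter already standing in cell 3 of the yellow tub at the start, or absent (None) when that cell starts empty; same shape as the spares
- spare1: spare prosthesis adapter standing on the black mat: aluminium flange 50 mm across and 12 mm thick, with a steel round stem 24 mm across rising from its middle to 60 mm total height, about 0.14 kg. Origin: centre of the flange's underside, z up along the stem. Standing in a cell its top is 66 mm above the bench, 6 mm below a seated lid's plug
- spare2: spare prosthesis adapter standing on the black mat: aluminium flange 50 mm across and 12 mm thick, with a steel round stem 24 mm across rising from its middle to 60 mm total height, about 0.14 kg. Origin: centre of the flange's underside, z up along the stem. Standing in a cell its top is 66 mm above the bench, 6 mm below a seated lid's plug
- spare3: spare prosthesis adapter standing on the black mat: aluminium flange 50 mm across and 12 mm thick, with a steel round stem 24 mm across rising from its middle to 60 mm total height, about 0.14 kg. Origin: centre of the flange's underside, z up along the stem. Standing in a cell its top is 66 mm above the bench, 6 mm below a seated lid's plug
- spare4: spare prosthesis adapter standing on the black mat: aluminium flange 50 mm across and 12 mm thick, with a steel round stem 24 mm across rising from its middle to 60 mm total height, about 0.14 kg. Origin: centre of the flange's underside, z up along the stem. Standing in a cell its top is 66 mm above the bench, 6 mm below a seated lid's plug
- spare5: spare prosthesis adapter standing on the black mat: aluminium flange 50 mm across and 12 mm thick, with a steel round stem 24 mm across rising from its middle to 60 mm total height, about 0.14 kg. Origin: centre of the flange's underside, z up along the stem. Standing in a cell its top is 66 mm above the bench, 6 mm below a seated lid's plug
- foot: bystander: beige artificial foot, 200 mm long, 72 mm wide, 104 mm tall; origin on its underside, toes towards +x
- screwdriver: bystander: screwdriver with a blue handle, about 200 mm long, lying flat
- pliers: bystander: pliers with yellow handles, about 170 mm long, lying flat
Things that resemble listed ones, but are neither listed nor needed, are in the scene too. What is shaped like the spare1 but green is not meant.

How it is judged:
On the way:
1. every cell of both tubs holds an upright adapter (((distance between blue_part1 and blue_cell1 below 0.026 m and angle between blue_part1's own z axis and vertical below 0.12 rad) or (distance between spare1 and blue_cell1 below 0.026 m and angle between spare1's own z axis and vertical below 0.12 rad) or (distance between spare2 and blue_cell1 below 0.026 m and angle between spare2's own z axis and vertical below 0.12 rad) or (distance between spare3 and blue_cell1 below 0.026 m and angle between spare3's own z axis and vertical below 0.12 rad) or (distance between spare4 and blue_cell1 below 0.026 m and angle between spare4's own z axis and vertical below 0.12 rad) or (distance between spare5 and blue_cell1 below 0.026 m and angle between spare5's own z axis and vertical below 0.12 rad)) and ((distance between blue_part2 and blue_cell2 below 0.026 m and angle between blue_part2's own z axis and vertical below 0.12 rad) or (distance between spare1 and blue_cell2 below 0.026 m and angle between spare1's own z axis and vertical below 0.12 rad) or (distance between spare2 and blue_cell2 below 0.026 m and angle between spare2's own z axis and vertical below 0.12 rad) or (distance between spare3 and blue_cell2 below 0.026 m and angle between spare3's own z axis and vertical below 0.12 rad) or (distance between spare4 and blue_cell2 below 0.026 m and angle between spare4's own z axis and vertical below 0.12 rad) or (distance between spare5 and blue_cell2 below 0.026 m and angle between spare5's own z axis and vertical below 0.12 rad)) and ((distance between blue_part3 and blue_cell3 below 0.026 m and angle between blue_part3's own z axis and vertical below 0.12 rad) or (distance between spare1 and blue_cell3 below 0.026 m and angle between spare1's own z axis and vertical below 0.12 rad) or (distance between spare2 and blue_cell3 below 0.026 m and angle between spare2's own z axis and vertical below 0.12 rad) or (distance between spare3 and blue_cell3 below 0.026 m and angle between spare3's own z axis and vertical below 0.12 rad) or (distance between spare4 and blue_cell3 below 0.026 m and angle between spare4's own z axis and vertical below 0.12 rad) or (distance between spare5 and blue_cell3 below 0.026 m and angle between spare5's own z axis and vertical below 0.12 rad)) and ((distance between yellow_part1 and yellow_cell1 below 0.026 m and angle between yellow_part1's own z axis and vertical below 0.12 rad) or (distance between spare1 and yellow_cell1 below 0.026 m and angle between spare1's own z axis and vertical below 0.12 rad) or (distance between spare2 and yellow_cell1 below 0.026 m and angle between spare2's own z axis and vertical below 0.12 rad) or (distance between spare3 and yellow_cell1 below 0.026 m and angle between spare3's own z axis and vertical below 0.12 rad) or (distance between spare4 and yellow_cell1 below 0.026 m and angle between spare4's own z axis and vertical below 0.12 rad) or (distance between spare5 and yellow_cell1 below 0.026 m and angle between spare5's own z axis and vertical below 0.12 rad)) and ((distance between yellow_part2 and yellow_cell2 below 0.026 m and angle between yellow_part2's own z axis and vertical below 0.12 rad) or (distance between spare1 and yellow_cell2 below 0.026 m and angle between spare1's own z axis and vertical below 0.12 rad) or (distance between spare2 and yellow_cell2 below 0.026 m and angle between spare2's own z axis and vertical below 0.12 rad) or (distance between spare3 and yellow_cell2 below 0.026 m and angle between spare3's own z axis and vertical below 0.12 rad) or (distance between spare4 and yellow_cell2 below 0.026 m and angle between spare4's own z axis and vertical below 0.12 rad) or (distance between spare5 and yellow_cell2 below 0.026 m and angle between spare5's own z axis and vertical below 0.12 rad)) and ((distance between yellow_part3 and yellow_cell3 below 0.026 m and angle between yellow_part3's own z axis and vertical below 0.12 rad) or (distance between spare1 and yellow_cell3 below 0.026 m and angle between spare1's own z axis and vertical below 0.12 rad) or (distance between spare2 and yellow_cell3 below 0.026 m and angle between spare2's own z axis and vertical below 0.12 rad) or (distance between spare3 and yellow_cell3 below 0.026 m and angle between spare3's own z axis and vertical below 0.12 rad) or (distance between spare4 and yellow_cell3 below 0.026 m and angle between spare4's own z axis and vertical below 0.12 rad) or (distance between spare5 and yellow_cell3 below 0.026 m and angle between spare5's own z axis and vertical below 0.12 rad))), for 0.2 s.
At the end, for the whole second after the job is handed in: Every cell holds an upright adapter on its floor (origin within 26 mm of the cell point, tilt < 0.12 rad); other spares stand or lie on the bench, clear of the tubs; each lid is at rest on its own colour of tub, within 8 mm of centre, origin 69.5-74.5 mm above the tub's, tilt < 0.04 rad (all of step 1 and ((height (world z) of spare1 below 0.012 m and angle between spare1's own z axis and vertical below 0.12 rad) or (height (world z) of spare1 below 0.04 m and horizontal distance between spare1 and blue_tub above 0.09 m and horizontal distance between spare1 and yellow_tub above 0.09 m)) and ((height (world z) of spare2 below 0.012 m and angle between spare2's own z axis and vertical below 0.12 rad) or (height (world z) of spare2 below 0.04 m and horizontal distance between spare2 and blue_tub above 0.09 m and horizontal distance between spare2 and yellow_tub above 0.09 m)) and ((height (world z) of spare3 below 0.012 m and angle between spare3's own z axis and vertical below 0.12 rad) or (height (world z) of spare3 below 0.04 m and horizontal distance between spare3 and blue_tub above 0.09 m and horizontal distance between spare3 and yellow_tub above 0.09 m)) and ((height (world z) of spare4 below 0.012 m and angle between spare4's own z axis and vertical below 0.12 rad) or (height (world z) of spare4 below 0.04 m and horizontal distance between spare4 and blue_tub above 0.09 m and horizontal distance between spare4 and yellow_tub above 0.09 m)) and ((height (world z) of spare5 below 0.012 m and angle between spare5's own z axis and vertical below 0.12 rad) or (height (world z) of spare5 below 0.04 m and horizontal distance between spare5 and blue_tub above 0.09 m and horizontal distance between spare5 and yellow_tub above 0.09 m)) and horizontal distance between blue_lid and blue_tub below 0.008 m and z of blue_lid in the frame of blue_tub between 0.0695 and 0.0745 m and angle between each of blue_lid, yellow_lid's own z axis and vertical below 0.04 rad and linear speed of each of blue_lid, yellow_lid below 0.02 m/s and horizontal distance between yellow_lid and yellow_tub below 0.008 m and z of yellow_lid in the frame of yellow_tub between 0.0695 and 0.0745 m); the robot touches nothing.
It fails at once if the foot is moved more than 40 mm (distance of foot from where it was at the start of the episode above 0.04 m).
It fails at once if the screwdriver is moved more than 40 mm (distance of screwdriver from where it was at the start of the episode above 0.04 m).
It fails at once if the pliers is moved more than 40 mm (distance of pliers from where it was at the start of the episode above 0.04 m).
Of blue_part1, blue_part2, blue_part3, yellow_part1, yellow_part2, yellow_part3 only 1 to 3 are there at a start; the rules pass over those that are not, and their reading is None.
At some moment in a run one of blue_lid, yellow_lid, spare1, spare2, spare3, spare4, spare5 may be knocked a few centimetres aside while the robot is not near it.
It also fails if it takes over 210 s, if anything falls off the work surface, if the arm or the gripper's body presses on something with over 40 N, if the wrist force passes 120 N, or if a joint passes its speed limit or range.

## Working session

There is one attempt and no reset: what is moved stays moved. The work goes in short steps, Python scripts to look and compute and a tool call to move; the robot and the scene stay as the last step left them, time stands still between calls to the robot, and variables do not carry over. Pictures are saved under pics/ and viewed, at most 14 in all, crops included, and the job is handed in when it is done.

Besides the shell and the picture viewer there is one more tool, called in YAML: its name, and indented under it one key for each argument. move_arm: Moves the arm, as the interface text tells. Its arguments: {"type":"object","properties":{"steps":{"type":"array","items":{"type":"array","items":{"type":"array","items":{"type":"number","minimum":-1,"maximum":1}}}}},"required":["steps"]}

```bash
mkdir -p pics
cat > h.py <<'E'
import numpy as np, cv2
from station import ctrl
def snap(n):
    return ctrl.camera(n)[:,:,::-1].copy()
def cal(n):
    c=ctrl.get_calibration(n); f=200/np.tan(np.radians(c['vertical_fov'])/2); return f,c['cx'],c['cy'],np.array(c['extrinsics'])
def ray(n,u,v):
    f,cx,cy,E=cal(n); d=np.array([(u-cx)/f,-(v-cy)/f,-1.]); R=E[:3,:3]; return -R.T@E[:3,3], R.T@d
def onz(n,u,v,z):
    o,d=ray(n,u,v); return o+d*(z-o[2])/d[2]
def proj(n,p):
    f,cx,cy,E=cal(n); q=E[:3,:3]@np.array(p,float)+E[:3,3]; return f*q[0]/-q[2]+cx, f*q[1]/q[2]+cy
E
python3 - <<'E'
from h import *
for n in('top','side'):
    cv2.imwrite(f'pics/{n}0.png',snap(n)); c=ctrl.get_calibration(n); print(n,c, ray(n,320,200))
print(ctrl.read_state())
E
```

```text
top {'vertical_fov': 42.40750558985599, 'cx': 317.44030176136334, 'cy': 197.47689847104553, 'extrinsics': array([[ 1.77811114e-02, -9.99836905e-01,  3.16160050e-03,
        -9.49484646e-03],
       [ 9.75611373e-01,  1.80420360e-02,  2.18762276e-01,
        -5.53923935e-01],
       [-2.18783639e-01, -8.05342999e-04,  9.75773063e-01,
        -1.48188123e+00],
       [ 0.00000000e+00,  0.00000000e+00,  0.00000000e+00,
         1.00000000e+00]])} (array([ 2.16371953e-01, -6.92804967e-04,  1.56718747e+00]), array([ 0.2140971 , -0.00424732, -0.97682803]))
side {'vertical_fov': 49.58626143150191, 'cx': 316.566037881628, 'cy': 203.1513290739349, 'extrinsics': array([[-0.99279235, -0.11984014, -0.00130288,  0.56633343],
       [ 0.08081909, -0.67747834,  0.73108917, -0.0642124 ],
       [-0.0884965 ,  0.72571443,  0.68228068, -1.07447694],
       [ 0.        ,  0.        ,  0.        ,  1.        ]])} (array([0.47235364, 0.80413039, 0.78077772]), array([ 0.08121082, -0.73159578, -0.67696993]))
{'t': 0.1, 'joint_pos': array([-1.37918036,  0.53712163, -0.00443783,  1.53877701,  0.00257511,
        1.06729294, -0.07121004]), 'joint_vel': array([-0.00056957, -0.0015953 , -0.00066428, -0.00200438, -0.00054983,
       -0.00148959, -0.0003177 ]), 'joint_torque': array([ 2.58844782e-03, -5.84556055e+01,  1.05196808e+00, -2.59771872e+01,
        1.26586042e-02,  4.61585470e-03, -1.21318840e-05]), 'tcp_pos': array([0.16558343, 0.62792171, 0.20567944]), 'orientation': array([ 1.28526940e-01,  9.91705698e-01, -7.94770717e-04, -5.44673730e-05]), 'ft_force': array([ 0.00432263, -0.57474954, -1.38868693]), 'torque': array([ 0.07548519,  0.00359298, -0.0561218 ]), 'finger_force': 0.0, 'width': 0.08570522784787225}
```

View pics/top0.png

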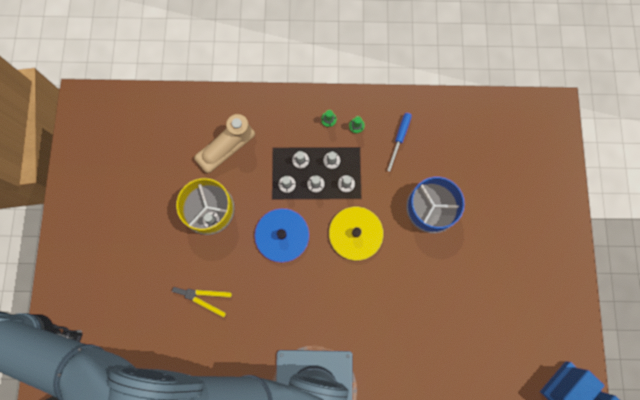

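View pics/side0.png

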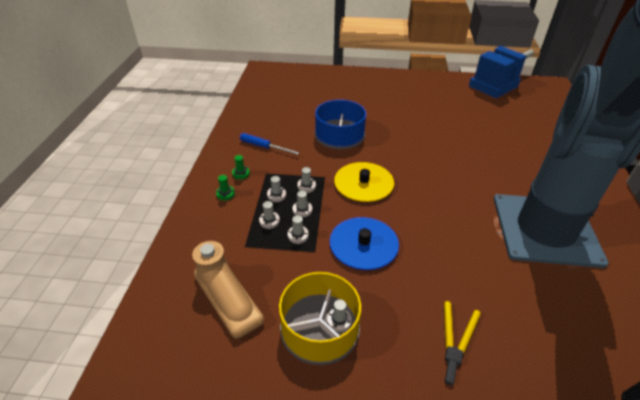

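The top view shows the blue tub at (436,205), empty, and the yellow tub at (204,206) with one part at about (210,217). The five spares on the mat are at (300,160), (332,160), (287,184), (316,184) and (346,184). The green decoys are at (329,118) and (357,125). The lid knobs are at (282,234) for blue and (356,232) for yellow. All 5 spares are needed, so I'll enlarge the view to measure and confirm.

Run:
```python
import cv2,numpy as np
a=cv2.imread('pics/top0.png')
def crop(u,v,r,s): return cv2.resize(a[v-r:v+r,u-r:u+r],None,fx=s,fy=s,interpolation=cv2.INTER_CUBIC)
t=np.hstack([crop(205,206,33,6),crop(436,205,33,6)])
b=cv2.resize(a[140:265,245:395],None,fx=5,fy=5,interpolation=cv2.INTER_CUBIC)
cv2.imwrite('pics/tubs.png',t); cv2.imwrite('pics/mat.png',b[:600])
```

```text
(no output)
```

View pics/tubs.png

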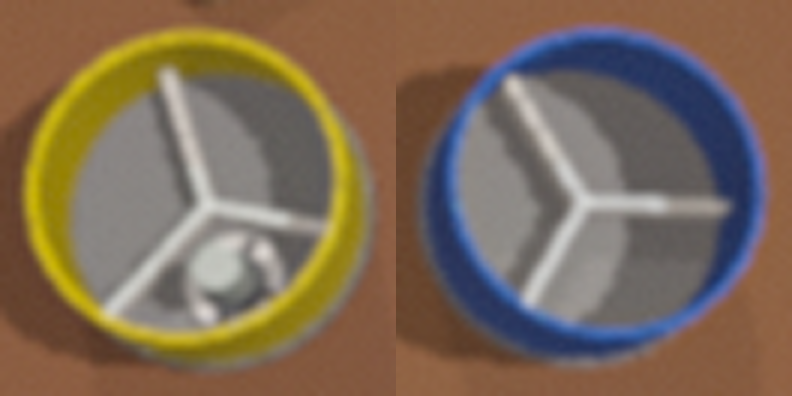

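View pics/mat.png

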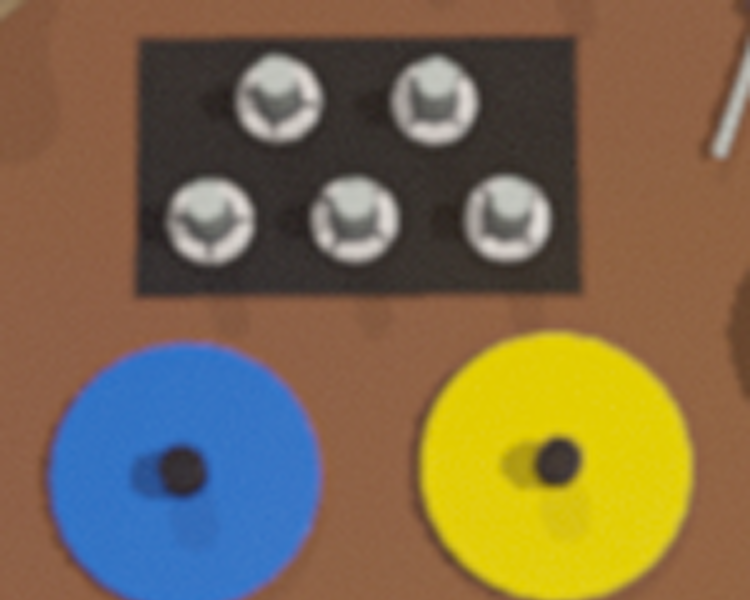

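The tub crops show junctions at yellow (206.7,206.8) and blue (434.5,205.7), with rim centres at about (203.6,204.5) and (436.9,203.3). The only part already in place is the one in yellow's lower cell. The mat crop confirms five silver-grey adapters and both lids; the green pieces are off the mat and not meant. Next I'll compute positions by mask, cross-checked with the side camera.

```bash
cat >> h.py <<'E'
def comps(m,lo,hi):
    n,l,s,c=cv2.connectedComponentsWithStats(m.astype(np.uint8)); out=[]
    for i in range(1,n):
        if lo<s[i,4]<hi:
            k=cv2.findContours((l==i).astype(np.uint8),cv2.RETR_EXTERNAL,cv2.CHAIN_APPROX_NONE)[0][0]
            out.append((s[i,4],)+cv2.minEnclosingCircle(cv2.convexHull(k)))
    return out
def scan(im=None):
    "top view: spares (flange disc, z 12 mm + mat) and lids (disc top, z 14 mm)"
    im=snap('top') if im is None else im
    b,g,r=[im[:,:,i].astype(int) for i in range(3)]
    gray=(abs(r-g)<22)&(abs(g-b)<22)&(g>75); gray[:130]=0; gray[280:]=0; gray[:,:235]=0; gray[:,402:]=0
    for a,(u,v),rr in comps(gray,80,400): print('spare',a,round(u,1),round(v,1),round(rr,1),onz('top',u,v,.013).round(4))
    for nm,m in(('blue',(b>130)&(b-r>70)),('yellow',(r>150)&(r-b>110))):
        for a,(u,v),rr in comps(m,500,6000): print(nm,a,round(u,1),round(v,1),round(rr,1),onz('top',u,v,.014).round(4))
    return im
def goto(p,yaw=None):
    "row numbers for target TCP p and tool-y direction yaw (mod pi)"
    s=ctrl.read_state(); from scipy.spatial.transform import Rotation as R
    M=R.from_quat(s['orientation']).as_matrix(); d=M.T@(np.array(p)-s['tcp_pos'])/.75
    y=np.arctan2(M[1,1],M[0,1]); ro=0
    if yaw is not None: ro=-((yaw-y+np.pi/2)%np.pi-np.pi/2)/(np.pi/2)
    print('d',d.round(4),'roll',round(ro,3),'yaw',round(np.degrees(y),1),'tilt',M[:2,2].round(4)); return d,ro
E
python3 - <<'E'
from h import *
a=cv2.imread('pics/top0.png'); scan(a)
for n,rim,j,ends in(('yellow',(203.6,204.5),(206.7,206.8),((172+168/6,173+75/6),(172+318/6,173+223/6),(172+110/6,173+312/6))),
  ('blue',(436.9,203.3),(434.5,205.7),((403+115/6,172+85/6),(403+325/6,172+207/6),(403+133/6,172+300/6)))):
    R=onz('top',*rim,.08); J=onz('top',*j,.03); print(n,'rim',R.round(4),'junc',J.round(4))
    print([ (np.degrees(np.arctan2(*(onz('top',*e,.03)-J)[1::-1])).round(1),np.linalg.norm(onz('top',*e,.03)-J).round(3)) for e in ends])
    print('side px of junction',np.round(proj('side',J),1))
for p in ((300,160),):pass
print('side knob preds',[np.round(proj('side',(*onz('top',u,v,.014)[:2],.046)),1) for u,v in((281.6,235.5),(356,233))])
E
```

```text
spare 107 393.5 156.0 15.0 [ 0.7031 -0.2364  0.013 ]
spare 261 300.2 159.2 9.3 [0.6871 0.0569 0.013 ]
spare 257 331.5 159.8 9.1 [ 0.6871 -0.0414  0.013 ]
spare 261 286.7 183.8 9.1 [0.6066 0.0968 0.013 ]
spare 258 315.5 183.2 9.1 [0.6101 0.0074 0.013 ]
spare 261 346.0 183.2 9.1 [ 0.612  -0.0875  0.013 ]
blue 2134 281.5 235.1 26.8 [0.4456 0.1078 0.014 ]
blue 657 583.2 391.2 20.7 [ 0.0126 -0.7673  0.014 ]
yellow 2255 355.9 232.9 27.4 [ 0.4563 -0.1182  0.014 ]
yellow rim [0.5224 0.3354 0.08  ] junc [0.5258 0.3368 0.03  ]
[(np.float64(20.6), np.float64(0.071)), (np.float64(-99.5), np.float64(0.057)), (np.float64(141.2), np.float64(0.073))]
side px of junction [318.6 318.4]
blue rim [ 0.5387 -0.3523  0.08  ] junc [ 0.542  -0.3565  0.03  ]
[(np.float64(30.7), np.float64(0.071)), (np.float64(-91.0), np.float64(0.069)), (np.float64(149.6), np.float64(0.059))]
side px of junction [339.1 125.8]
side knob preds [array([365. , 232.2]), array([363.8, 171.1])]
```

Run:
```python
from h import *
goto((.6066,.0968,.16),np.radians(50.8))
```

```text
d [-0.7491 -0.5348  0.0618] roll 0.271 yaw 75.2 tilt [-0.0003 -0.0016]
```

move_arm:
  steps:
    - [[0.4,-0.749,-0.535,0.0,0.271],[0.4,-0.749,-0.535,0.0,0.271],[0.4,-0.749,-0.535,0.0,0.271],[0.4,-0.749,-0.535,0.0,0.271],[0.4,-0.749,-0.535,0.0,0.271],[0.4,-0.749,-0.535,0.0,0.271],[0.4,-0.749,-0.535,0.0,0.271],[0.4,-0.749,-0.535,0.0,0.271],[0.4,-0.749,-0.535,0.0,0.271],[0.4,-0.749,-0.535,0.0,0.271]]

```text
t: 1.35
tcp_pos: [0.5657, 0.1461, 0.2063]
orientation: [0.335, 0.942, 0.0, -0.0]
ft_force: [0.5, 1.3, -0.1]
width: 0.0601
finger_force: 0.0
```

Run:
```python
from h import *
print(ctrl.read_state()['tcp_pos'],abs(ctrl.read_state()['joint_vel']).max())
goto((.6066,.0968,.046),np.radians(50.8))
```

```text
[0.56571152 0.14606794 0.20631716] 0.9297482854998819
d [-0.0838 -0.0165  0.2137] roll 0.001 yaw 50.9 tilt [-0.0003  0.0001]
```

```bash
cat >> h.py <<'E'
def settle(n=5):
    for _ in range(n): ctrl.camera('side')
E
python3 - <<'E'
from h import *
settle()
print(ctrl.read_state()['tcp_pos'],abs(ctrl.read_state()['joint_vel']).max())
goto((.6066,.0968,.046),np.radians(50.8))
E
```

```text
[0.56431518 0.14791598 0.20601005] 0.027410924414600465
d [-0.087  -0.0171  0.2133] roll 0.0 yaw 50.8 tilt [-0.0012  0.0002]
```

move_arm:
  steps:
    - [[0.4,-0.087,-0.017,0.0,0],[0.4,-0.087,-0.017,0.05,0],[0.4,-0.087,-0.017,0.12,0],[0.4,-0.087,-0.017,0.18,0],[0.4,-0.087,-0.017,0.213,0],[0.4,-0.087,-0.017,0.213,0],[0.4,-0.087,-0.017,0.213,0],[-1,-0.087,-0.017,0.213,0],[-1,-0.087,-0.017,0.213,0],[-1,-0.087,-0.017,0.213,0]]

```text
t: 2.85
tcp_pos: [0.6077, 0.0966, 0.0473]
orientation: [0.335, 0.942, 0.0, 0.0]
ft_force: [0.7, 0.1, -0.2]
width: 0.0051
finger_force: 0.0
```

Run:
```python
from h import *
t=snap('top');s=snap('side')
c=lambda a:cv2.resize(a,None,fx=2.5,fy=2.5,interpolation=cv2.INTER_CUBIC)
cv2.imwrite('pics/miss.png',np.hstack([c(t[100:280,240:400]),c(s[100:280,210:370])])); print(ctrl.read_state()['width'],ctrl.read_state()['tcp_pos'])
```

```text
2.969394642606179e-05 [0.60754672 0.09648418 0.04698167]
```

View pics/miss.png

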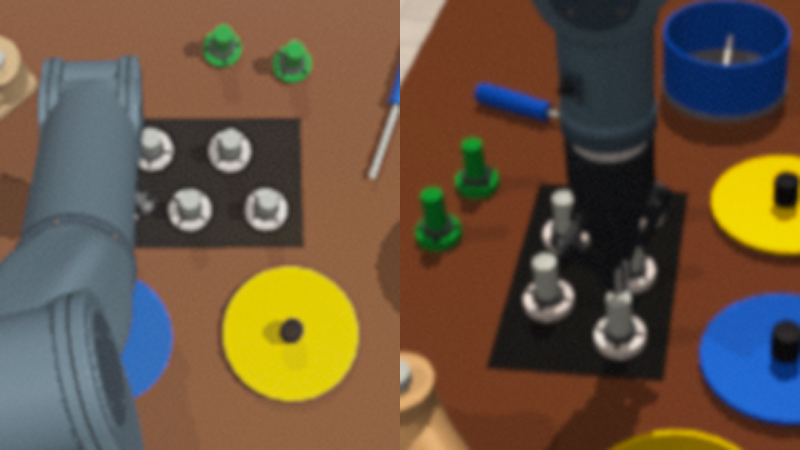

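The gripper shut on nothing. In the side crop its tips stand between spare C (crop 620,330) and D (640,270), so I'll compare the two cameras and the TCP projection.

Run:
```python
from h import *
s=ctrl.read_state();p=s['tcp_pos']
print('tcp side',proj('side',p),'tip',proj('side',p-[0,0,.014]),'top',proj('top',p))
for q in((.6066,.0968,.06),(.6066,.0968,0.0)):print('C side',proj('side',q))
# base plate corner check in side / top
print('base origin side',proj('side',(0,0,0)),'top',proj('top',(0,0,0)))
# edges of table: top image
for x in(.4,.6,.7): print([np.round(proj('top',(x,y,0))) for y in(-.6,0,.6)])
print(s['joint_pos'])
```

```text
tcp side (np.float64(296.119842766527), np.float64(222.61483105558528)) tip (np.float64(296.31603307271087), np.float64(226.71410763351702)) top (np.float64(286.2227153134773), np.float64(180.77786185263662))
C side (np.float64(296.3118007645154), np.float64(218.86238510473635))
C side (np.float64(297.1275521600959), np.float64(236.2074201544492))
base origin side (np.float64(544.7782622343339), np.float64(229.0266414356825)) top (np.float64(314.1371462464781), np.float64(390.18111009098044))
[array([514., 255.]), array([317., 251.]), array([120., 248.])]
[array([510., 191.]), array([318., 187.]), array([126., 184.])]
[array([508., 160.]), array([318., 157.]), array([129., 153.])]
[-0.3975824   0.69201035  0.23409963  1.74627501 -0.22408846  0.72909296
  0.83957174]
```

Run:
```python
from h import *
print('start',proj('top',(.166,.628,.206)),proj('top',(.166,.628,.35)))
p=ctrl.read_state()['tcp_pos']
for h in(0,.05,.1,.15,.2,.3):print(h,np.round(proj('top',p+[0,0,h])),np.round(proj('side',p+[0,0,h])))
s=snap('side'); t=snap('top')
cv2.imwrite('pics/near.png',np.hstack([cv2.resize(s[120:260,250:350],None,fx=4,fy=4,interpolation=cv2.INTER_CUBIC),cv2.resize(t[100:240,230:330],None,fx=4,fy=4,interpolation=cv2.INTER_CUBIC)]))
```

```text
start (np.float64(69.47876311034935), np.float64(328.7668588157218)) (np.float64(40.080909525242305), np.float64(330.64218055056915))
0 [286. 181.] [296. 223.]
0.05 [285. 177.] [295. 207.]
0.1 [284. 172.] [295. 191.]
0.15 [283. 167.] [294. 173.]
0.2 [282. 162.] [293. 154.]
0.3 [279. 150.] [291. 112.]
```

View pics/near.png

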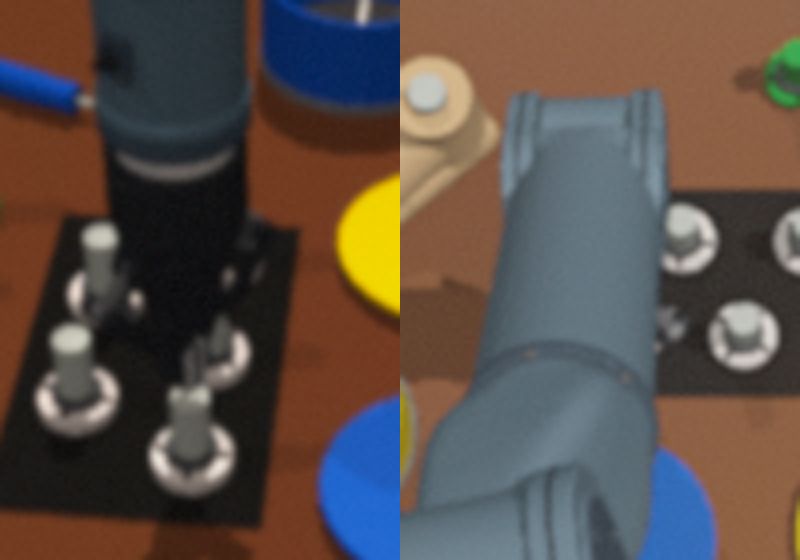

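```bash
cat >> h.py <<'E'
def tri(a,b):
    "midpoint of rays top pixel a / side pixel b, and gap"
    o1,d1=ray('top',*a);o2,d2=ray('side',*b)
    k=np.linalg.lstsq(np.c_[d1,-d2],o2-o1,rcond=None)[0]; p,q=o1+k[0]*d1,o2+k[1]*d2
    return ((p+q)/2).round(4),round(np.linalg.norm(p-q),4)
E
python3 - <<'E'
from h import *
print('knuckle',tri((297,181),(312.5,182.5)))
a=cv2.imread('pics/side0.png')
print('C flange',tri((286.7,183.8),(298,233.7)), 'knob',tri((281.5,234),(364.5,231)))
E
```

```text
knuckle (array([0.577 , 0.0598, 0.1457]), np.float64(0.0098))
C flange (array([0.6057, 0.0972, 0.0102]), np.float64(0.0033)) knob (array([0.4448, 0.1053, 0.0474]), np.float64(0.0018))
```

Triangulating the knuckle gives (0.577, 0.060), so the horizontal position is right. The fingers seem to stand higher than reported and closed above the stem. I'll open, go down 20 mm more, and close.

move_arm:
  steps:
    - [[0.4,0,0,0,0],[0.4,0,0,0,0],[0.4,0,0,0,0],[0.4,0,0,0.01,0],[0.4,0,0,0.02,0],[0.4,0,0,0.027,0],[-1,0,0,0.027,0],[-1,0,0,0.027,0],[-1,0,0,0.027,0],[-1,0,0,0.027,0]]

```text
t: 4.3
tcp_pos: [0.6075, 0.0963, 0.0268]
orientation: [0.335, 0.942, 0.0, 0.0]
ft_force: [-1.3, -0.7, 1.8]
width: 0.021
finger_force: 58.7
```

Run:
```python
from h import *
settle(4); s=ctrl.read_state(); print(s['tcp_pos'],s['width'],s['finger_force'],s['ft_force'])
```

```text
[0.6075647  0.09629898 0.02680534] 0.020824569725007118 58.8458651304245 [-0.90274995 -1.94253689  3.87595437]
```

Gripped (21 mm, 59 N), so the true height is about 28 mm above the reported value. I'll work with relative heights from here.

Run:
```python
from h import *
goto((.555,.3107,.18),np.radians(50.8)); goto((.555,.3107,.0335))
```

```text
d [ 0.2348  0.1774 -0.2043] roll 0.0 yaw 50.8 tilt [ 0.0003 -0.0001]
d [ 0.2349  0.1774 -0.009 ] roll 0 yaw 50.8 tilt [ 0.0003 -0.0001]
```

move_arm:
  steps:
    - [[-1,0,0,-0.05,0],[-1,0,0,-0.12,0],[-1,0,0,-0.204,0],[-1,0.05,0.04,-0.204,0],[-1,0.12,0.09,-0.204,0],[-1,0.18,0.136,-0.204,0],[-1,0.235,0.177,-0.204,0],[-1,0.235,0.177,-0.204,0],[-1,0.235,0.177,-0.204,0],[-1,0.235,0.177,-0.204,0]]

```text
t: 5.75
tcp_pos: [0.5553, 0.3088, 0.1793]
orientation: [0.336, 0.942, -0.0, 0.0]
ft_force: [-0.5, 0.4, -2.1]
width: 0.0209
finger_force: 59.1
```

Run:
```python
from h import *
im=snap('side'); s=ctrl.read_state(); print(s['tcp_pos'],s['width'],s['finger_force'])
goto((.555,.3107,.0335),np.radians(50.8))
cv2.imwrite('pics/carry.png',cv2.resize(im[180:380,240:440],None,fx=3,fy=3,interpolation=cv2.INTER_CUBIC))
```

```text
[0.55523764 0.30896706 0.1794085 ] 0.02087812129050898 59.07070577144623
d [0.0018 0.0017 0.1945] roll -0.001 yaw 50.7 tilt [ 0.0001 -0.0008]
```

View pics/carry.png

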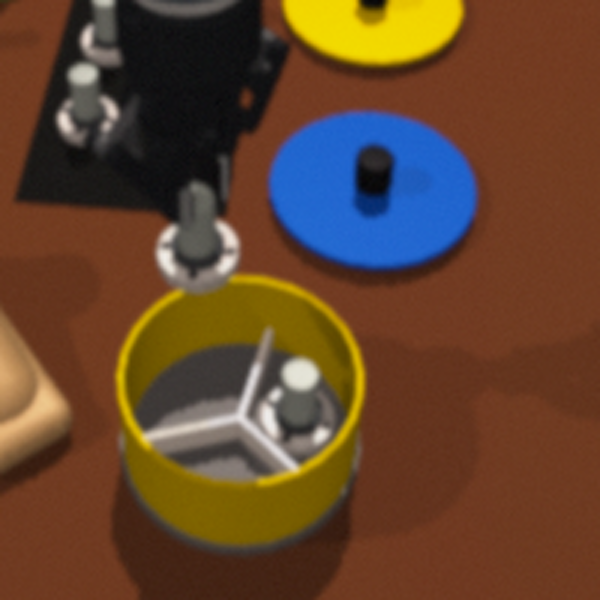

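Run:
```python
from h import *
print(proj('side',(.5553,.309,.166)), 'rim', onz('side',320.3,306.7,.08), 'junc',onz('side',240+241/3,180+416/3,.03), 'part in tub stem top',onz('side',240+300/3,180+372/3,.066))
```

```text
(np.float64(304.3326503050227), np.float64(262.257455666247)) rim [0.52190422 0.34242215 0.08      ] junc [0.52224013 0.33688712 0.03      ] part in tub stem top [0.48571573 0.32260029 0.066     ]
```

move_arm:
  steps:
    - [[-1,0.002,0.002,0.05,0],[-1,0.002,0.002,0.1,0],[-1,0.002,0.002,0.15,0],[-1,0.002,0.002,0.18,0],[-1,0.002,0.002,0.194,0],[-1,0.002,0.002,0.194,0],[-1,0.002,0.002,0.194,0],[0.0,0.002,0.002,0.194,0],[0.0,0.002,0.002,0.194,0],[0.0,0.002,0.002,0.194,0]]

```text
t: 7.05
tcp_pos: [0.5546, 0.313, 0.0343]
orientation: [0.335, 0.942, 0.0, 0.0]
ft_force: [0.2, 0.1, 0.6]
width: 0.0428
finger_force: 0.0
```

Run:
```python
from h import *
settle(3); s=ctrl.read_state(); print(s['tcp_pos'],s['width'],s['finger_force'],s['ft_force'])
goto((.687,.0569,.18),np.radians(170.8))
```

```text
[0.55443563 0.31293044 0.03409088] 0.042917535350193915 0.0 [0.10835756 0.20254387 0.0400708 ]
d [-0.3526 -0.1531 -0.1945] roll 0.667 yaw 50.8 tilt [0.0002 0.0001]
```

move_arm:
  steps:
    - [[0.2,0,0,-0.06,0],[0.2,0,0,-0.13,0],[0.4,-0.03,-0.01,-0.194,0.08],[0.4,-0.1,-0.05,-0.194,0.2],[0.4,-0.18,-0.08,-0.194,0.32],[0.4,-0.26,-0.115,-0.194,0.43],[0.4,-0.32,-0.14,-0.194,0.54],[0.4,-0.353,-0.153,-0.194,0.667],[0.4,-0.353,-0.153,-0.194,0.667],[0.4,-0.353,-0.153,-0.194,0.667]]

```text
t: 8.45
tcp_pos: [0.6867, 0.0582, 0.1792]
orientation: [0.76, 0.649, 0.0, -0.001]
ft_force: [-0.9, 0.1, -0.5]
width: 0.0597
finger_force: 0.0
```

Run:
```python
from h import *
im=scan(); s2=snap('side')
print(ctrl.read_state()['tcp_pos']); goto((.6865,.0567,.021),np.radians(170.8))
cv2.imwrite('pics/s2.png',s2)
```

```text
spare 106 393.5 156.0 15.0 [ 0.7031 -0.2364  0.013 ]
spare 257 331.5 159.8 9.1 [ 0.6871 -0.0414  0.013 ]
spare 258 315.5 183.2 9.1 [0.6101 0.0074 0.013 ]
spare 263 346.0 183.3 9.2 [ 0.6117 -0.0874  0.013 ]
blue 1024 286.5 235.0 25.2 [0.4461 0.0925 0.014 ]
blue 655 583.2 391.2 20.7 [ 0.0126 -0.7673  0.014 ]
yellow 2257 355.8 233.0 27.4 [ 0.456  -0.1181  0.014 ]
[0.68669136 0.05883882 0.17934968]
d [-0.0031  0.0004  0.2111] roll 0.003 yaw -9.0 tilt [-0.0006  0.0013]
```

move_arm:
  steps:
    - [[0.4,-0.003,0.0,0.06,0],[0.4,-0.003,0.0,0.12,0],[0.4,-0.003,0.0,0.17,0],[0.4,-0.003,0.0,0.2,0],[0.4,-0.003,0.0,0.211,0],[0.4,-0.003,0.0,0.211,0],[-1,-0.003,0.0,0.211,0],[-1,-0.003,0.0,0.211,0],[-1,-0.003,0.0,0.211,0],[-1,-0.003,0.0,0.211,0]]

```text
t: 9.8
tcp_pos: [0.6875, 0.0546, 0.0225]
orientation: [0.761, 0.648, 0.001, 0.0]
ft_force: [-1.9, 0.7, 6.6]
width: 0.0215
finger_force: 58.5
```

Run:
```python
from h import *
settle(1); s=ctrl.read_state(); print(s['tcp_pos'],s['width'],s['finger_force'],s['ft_force'])
goto((.5294,.3765,.18),np.radians(170.8))
```

```text
[0.68754697 0.05452183 0.02254947] 0.021284990166779195 58.49295258522034 [-2.28983332  0.81703739  6.80439274]
d [ 0.3903 -0.2764 -0.2101] roll 0.0 yaw -9.2 tilt [0.0014 0.0004]
```

move_arm:
  steps:
    - [[-1,0,0,-0.06,0],[-1,0,0,-0.13,0],[-1,0,0,-0.21,0],[-1,0.07,-0.05,-0.21,0],[-1,0.14,-0.1,-0.21,0],[-1,0.21,-0.15,-0.21,0],[-1,0.28,-0.2,-0.21,0],[-1,0.34,-0.24,-0.21,0],[-1,0.39,-0.276,-0.21,0],[-1,0.39,-0.276,-0.21,0]]

```text
t: 11.1
tcp_pos: [0.5256, 0.382, 0.1782]
orientation: [0.759, 0.651, -0.0, -0.002]
ft_force: [-0.1, -0.3, -1.2]
width: 0.0214
finger_force: 59.3
```

Run:
```python
from h import *
settle(3); s=ctrl.read_state(); print(s['tcp_pos'],s['width'],s['finger_force'])
goto((.5294,.375,.0295),np.radians(170.8))
```

```text
[0.52989221 0.3748067  0.1788243 ] 0.021177982837197892 59.28605675697327
d [ 0.0003 -0.0008  0.1991] roll -0.001 yaw -9.3 tilt [ 0.0006 -0.001 ]
```

move_arm:
  steps:
    - [[-1,0,0,0.05,0],[-1,0,0,0.1,0],[-1,0,0,0.15,0],[-1,0,0,0.185,0],[-1,0,0,0.199,0],[-1,0,0,0.199,0],[-1,0,0,0.199,0],[0.0,0,0,0.199,0],[0.0,0,0,0.199,0],[0.0,0,0,0.199,0]]

```text
t: 12.5
tcp_pos: [0.5294, 0.3764, 0.0297]
orientation: [0.761, 0.648, 0.0, 0.0]
ft_force: [1.1, -0.9, -0.3]
width: 0.0428
finger_force: 0.0
```

Run:
```python
from h import *
settle(2); s=ctrl.read_state(); print(s['tcp_pos'],s['width'],s['ft_force'])
goto((.6095,.008,.18),np.radians(120))
```

```text
[0.52927696 0.37639338 0.02963466] 0.04274142198972837 [ 0.61041362  0.28299214 -0.07664123]
d [-0.4678  0.184  -0.2005] roll 0.565 yaw -9.2 tilt [0.0002 0.0002]
```

move_arm:
  steps:
    - [[0.2,0,0,-0.06,0],[0.2,0,0,-0.13,0],[0.2,0,0,-0.2,0],[0.4,-0.075,0.03,-0.2,0.1],[0.4,-0.15,0.06,-0.2,0.2],[0.4,-0.225,0.09,-0.2,0.3],[0.4,-0.3,0.12,-0.2,0.4],[0.4,-0.38,0.15,-0.2,0.5],[0.4,-0.468,0.184,-0.2,0.565],[0.4,-0.468,0.184,-0.2,0.565]]

```text
t: 13.85
tcp_pos: [0.6096, 0.0012, 0.1802]
orientation: [0.967, 0.254, 0.0, 0.002]
ft_force: [-0.4, 1.2, 0.1]
width: 0.06
finger_force: 0.0
```

Run:
```python
from h import *
settle(3); scan(); s2=snap('side'); cv2.imwrite('pics/s3.png',cv2.resize(s2[180:380,200:440],None,fx=3,fy=3,interpolation=cv2.INTER_CUBIC))
print(ctrl.read_state()['tcp_pos']); goto((.6095,.008,.021),np.radians(120))
```

```text
spare 106 393.5 156.0 15.0 [ 0.7031 -0.2364  0.013 ]
spare 189 331.5 160.0 9.0 [ 0.6863 -0.0414  0.013 ]
spare 262 346.1 183.2 9.2 [ 0.612  -0.0878  0.013 ]
blue 842 287.5 237.0 25.5 [0.44   0.0893 0.014 ]
blue 654 583.2 391.2 20.7 [ 0.0126 -0.7673  0.014 ]
yellow 2257 355.9 233.0 27.4 [ 0.4561 -0.1183  0.014 ]
[0.60926737 0.01022645 0.17922443]
d [-0.0013  0.003   0.211 ] roll 0.002 yaw -59.9 tilt [-0.0005  0.0013]
```

View pics/s3.png

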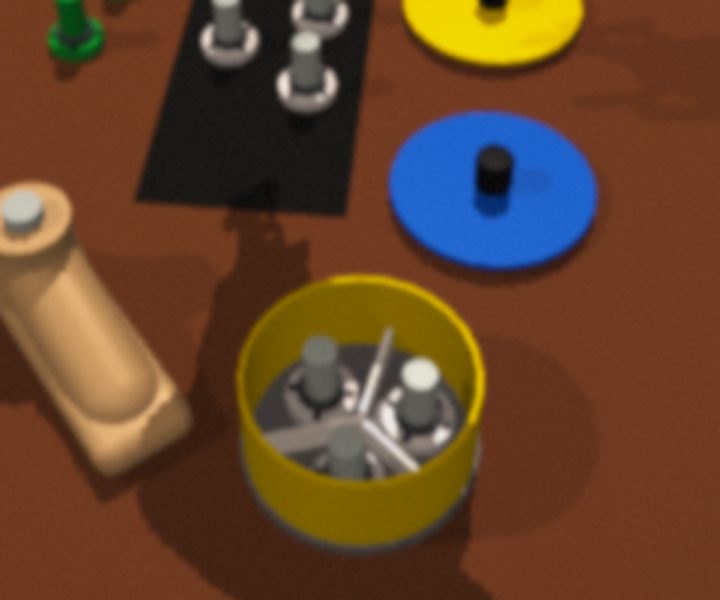

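The yellow tub now holds three upright adapters, with stems at crop (320,360), (420,385) and (347,455). Spare D at (305,70) is undisturbed.

move_arm:
  steps:
    - [[0.4,-0.001,0.003,0.06,0],[0.4,-0.001,0.003,0.12,0],[0.4,-0.001,0.003,0.17,0],[0.4,-0.001,0.003,0.2,0],[0.4,-0.001,0.003,0.211,0],[0.4,-0.001,0.003,0.211,0],[-1,-0.001,0.003,0.211,0],[-1,-0.001,0.003,0.211,0],[-1,-0.001,0.003,0.211,0],[-1,-0.001,0.003,0.211,0]]

```text
t: 15.35
tcp_pos: [0.6107, 0.0057, 0.0224]
orientation: [0.966, 0.259, 0.001, -0.0]
ft_force: [-1.2, 0.9, 6.1]
width: 0.0213
finger_force: 58.5
```

Run:
```python
from h import *
im=snap('side'); b=cv2.resize(im[85:165,295:385],None,fx=7,fy=7,interpolation=cv2.INTER_CUBIC); cv2.imwrite('pics/bt.png',b)
s=ctrl.read_state(); print(s['tcp_pos'],s['width'],s['finger_force'],s['ft_force'])
for c in((.5405,-.3545),): print(np.round(proj('side',(*c,.08)),1),np.round(proj('side',(*c,.03)),1))
goto((.506,-.3745,.18),np.radians(120))
```

```text
[0.61065908 0.00571372 0.02242046] 0.021464724807385118 58.47507655620575 [-1.08561675  1.75759139  5.62360253]
[340.1 112.3] [339.6 126.2]
d [-0.3738  0.3695 -0.2107] roll -0.0 yaw -60.0 tilt [0.0016 0.0008]
```

View pics/bt.png

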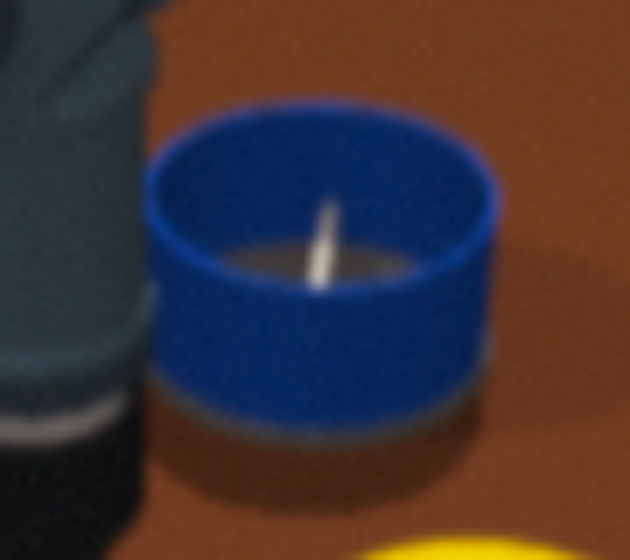

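Blue rim centre in the side view is about (341.2,113.3), which gives a tub centre of about (0.539,-0.353).

move_arm:
  steps:
    - [[-1,0,0,-0.06,0],[-1,0,0,-0.13,0],[-1,0,0,-0.21,0],[-1,-0.055,0.055,-0.21,0],[-1,-0.11,0.11,-0.21,0],[-1,-0.165,0.165,-0.21,0],[-1,-0.22,0.22,-0.21,0],[-1,-0.275,0.275,-0.21,0],[-1,-0.33,0.33,-0.21,0],[-1,-0.374,0.368,-0.21,0]]

```text
t: 16.65
tcp_pos: [0.5032, -0.3766, 0.1791]
orientation: [0.966, 0.257, -0.0, 0.0]
ft_force: [0.5, -0.7, -1.3]
width: 0.0211
finger_force: 59.7
```

Run:
```python
from h import *
settle(4); s=ctrl.read_state(); print(s['tcp_pos'],s['width'],s['finger_force'])
goto((.5044,-.373,.0295),np.radians(120))
```

```text
[ 0.50395495 -0.37444419  0.17881141] 0.021321776778073755 59.54723238945007
d [ 0.0014 -0.0013  0.1991] roll -0.002 yaw -60.2 tilt [-0.      0.0003]
```

move_arm:
  steps:
    - [[-1,0.001,-0.001,0.05,0],[-1,0.001,-0.001,0.1,0],[-1,0.001,-0.001,0.15,0],[-1,0.001,-0.001,0.185,0],[-1,0.001,-0.001,0.199,0],[-1,0.001,-0.001,0.199,0],[-1,0.001,-0.001,0.199,0],[0.0,0.001,-0.001,0.199,0],[0.0,0.001,-0.001,0.199,0],[0.0,0.001,-0.001,0.199,0]]

```text
t: 18.1
tcp_pos: [0.5051, -0.3729, 0.0297]
orientation: [0.966, 0.258, 0.0, 0.0]
ft_force: [0.2, -0.4, -0.8]
width: 0.0424
finger_force: 0.0
```

Run:
```python
from h import *
settle(2); s=ctrl.read_state(); print(s['tcp_pos'],s['width'],s['ft_force'])
goto((.6865,-.041,.18),np.radians(60))
```

```text
[ 0.5049888  -0.37284364  0.02959437] 0.04257253582935341 [ 0.9981398  -0.33592183  0.24679054]
d [ 0.4306 -0.2625 -0.2005] roll 0.666 yaw -60.0 tilt [ 0.0001 -0.0001]
```

move_arm:
  steps:
    - [[0.2,0,0,-0.06,0],[0.2,0,0,-0.13,0],[0.2,0,0,-0.2,0.05],[0.4,0.07,-0.043,-0.2,0.16],[0.4,0.14,-0.085,-0.2,0.27],[0.4,0.21,-0.128,-0.2,0.38],[0.4,0.28,-0.17,-0.2,0.49],[0.4,0.35,-0.213,-0.2,0.6],[0.4,0.43,-0.262,-0.2,0.666],[0.4,0.43,-0.262,-0.2,0.666]]

```text
t: 19.45
tcp_pos: [0.6883, -0.0343, 0.1782]
orientation: [0.967, -0.254, -0.0, -0.001]
ft_force: [-0.0, 0.2, -0.2]
width: 0.0594
finger_force: 0.0
```

Run:
```python
from h import *
settle(3); scan()
print(ctrl.read_state()['tcp_pos']); goto((.6865,-.041,.021),np.radians(60))
```

```text
spare 108 393.0 156.0 15.2 [ 0.703  -0.2348  0.013 ]
spare 258 331.5 159.8 9.1 [ 0.6871 -0.0414  0.013 ]
spare 263 346.0 183.3 9.2 [ 0.6117 -0.0874  0.013 ]
blue 1989 281.5 235.1 26.8 [0.4456 0.1078 0.014 ]
blue 656 583.2 391.2 20.7 [ 0.0126 -0.7673  0.014 ]
yellow 2249 355.9 233.0 27.4 [ 0.4561 -0.1183  0.014 ]
[ 0.68546646 -0.04345164  0.179675  ]
d [-0.0005 -0.0037  0.2116] roll -0.001 yaw -120.1 tilt [-0.0003 -0.0009]
```

move_arm:
  steps:
    - [[0.4,0,-0.004,0.06,0],[0.4,0,-0.004,0.12,0],[0.4,0,-0.004,0.17,0],[0.4,0,-0.004,0.2,0],[0.4,0,-0.004,0.211,0],[0.4,0,-0.004,0.211,0],[-1,0,-0.004,0.211,0],[-1,0,-0.004,0.211,0],[-1,0,-0.004,0.211,0],[-1,0,-0.004,0.211,0]]

```text
t: 20.9
tcp_pos: [0.6885, -0.0394, 0.0225]
orientation: [0.966, -0.259, 0.001, 0.0]
ft_force: [-0.5, -1.1, 5.8]
width: 0.0213
finger_force: 58.5
```

Run:
```python
from h import *
settle(1); s=ctrl.read_state(); print(s['tcp_pos'],s['width'],s['finger_force'],s['ft_force'])
goto((.5736,-.373,.18),np.radians(60))
```

```text
[ 0.68854178 -0.03938746  0.02251901] 0.021577463779911748 58.46035659313202 [ 0.1541346  -1.06919289  5.67261552]
d [ 0.09    0.4618 -0.21  ] roll 0.0 yaw -120.0 tilt [ 0.0018 -0.0005]
```

move_arm:
  steps:
    - [[-1,0,0,-0.06,0],[-1,0,0,-0.13,0],[-1,0,0,-0.21,0],[-1,0.015,0.075,-0.21,0],[-1,0.03,0.15,-0.21,0],[-1,0.045,0.225,-0.21,0],[-1,0.06,0.3,-0.21,0],[-1,0.075,0.38,-0.21,0],[-1,0.09,0.462,-0.21,0],[-1,0.09,0.462,-0.21,0]]

```text
t: 22.2
tcp_pos: [0.568, -0.3796, 0.1794]
orientation: [0.965, -0.264, -0.0, 0.002]
ft_force: [-0.3, 0.1, -2.0]
width: 0.0214
finger_force: 59.4
```

Run:
```python
from h import *
settle(4); s=ctrl.read_state(); print(s['tcp_pos'],s['width'],s['finger_force'])
goto((.5736,-.373,.0295),np.radians(60))
```

```text
[ 0.57409703 -0.37078539  0.17817764] 0.021396348979394922 59.40631449222565
d [0.0011 0.0032 0.1982] roll 0.002 yaw -119.9 tilt [0.     0.0017]
```

move_arm:
  steps:
    - [[-1,0.001,0.002,0.05,0],[-1,0.001,0.002,0.1,0],[-1,0.001,0.002,0.15,0],[-1,0.001,0.002,0.185,0],[-1,0.001,0.002,0.198,0],[-1,0.001,0.002,0.198,0],[-1,0.001,0.002,0.198,0],[0.0,0.001,0.002,0.198,0],[0.0,0.001,0.002,0.198,0],[0.0,0.001,0.002,0.198,0]]

```text
t: 23.65
tcp_pos: [0.5732, -0.3745, 0.0306]
orientation: [0.966, -0.259, 0.0, 0.0]
ft_force: [1.2, 0.0, 0.6]
width: 0.043
finger_force: 0.0
```

Run:
```python
from h import *
settle(2); s=ctrl.read_state(); print(s['tcp_pos'],s['width'],s['ft_force'])
goto((.6115,-.0872,.18),np.radians(0))
```

```text
[ 0.57307231 -0.37447266  0.03044956] 0.042696173815159826 [-0.38748911  0.37739641 -0.25745726]
d [-0.147  -0.3574 -0.1994] roll 0.667 yaw -120.0 tilt [ 0.0003 -0.0001]
```

The minimal roll would near the last joint's limit, so I'll turn the other way (-120° in total).

move_arm:
  steps:
    - [[0.2,0,0,-0.06,0],[0.2,0,0,-0.13,0],[0.2,0,0,-0.2,-0.1],[0.4,-0.025,-0.06,-0.2,-0.21],[0.4,-0.05,-0.12,-0.2,-0.32],[0.4,-0.075,-0.18,-0.2,-0.43],[0.4,-0.1,-0.24,-0.2,-0.54],[0.4,-0.12,-0.3,-0.2,-0.65],[0.4,-0.147,-0.357,-0.2,-0.76],[0.4,-0.147,-0.357,-0.2,-0.87]]

```text
t: 25.0
tcp_pos: [0.612, -0.0815, 0.1798]
orientation: [0.91, 0.415, 0.0, -0.001]
ft_force: [-0.7, -0.9, 0.3]
width: 0.0597
finger_force: 0.0
```

Run:
```python
from h import *
settle(3); scan(); s=ctrl.read_state()
print(s['tcp_pos'],s['joint_pos']); goto((.6115,-.0872,.021),np.radians(0))
```

```text
spare 107 393.5 156.0 15.0 [ 0.7031 -0.2364  0.013 ]
blue 654 583.2 391.2 20.7 [ 0.0126 -0.7673  0.014 ]
yellow 2253 355.8 233.0 27.4 [ 0.456  -0.1181  0.014 ]
[ 0.61104615 -0.08839932  0.18045472] [-0.41503192  0.59822285  0.70477055  1.68441226 -0.44112755  1.0237125
 -0.29420902]
d [ 0.0016 -0.0007  0.2126] roll -0.466 yaw -42.0 tilt [ 0.0002 -0.0003]
```

move_arm:
  steps:
    - [[0.4,0.002,-0.001,0.04,-0.11],[0.4,0.002,-0.001,0.08,-0.22],[0.4,0.002,-0.001,0.12,-0.33],[0.4,0.002,-0.001,0.17,-0.466],[0.4,0.002,-0.001,0.212,-0.466],[0.4,0.002,-0.001,0.212,-0.466],[0.4,0.002,-0.001,0.212,-0.466],[-1,0.002,-0.001,0.212,-0.466],[-1,0.002,-0.001,0.212,-0.466],[-1,0.002,-0.001,0.212,-0.466]]

```text
t: 26.45
tcp_pos: [0.6123, -0.0859, 0.0225]
orientation: [0.706, 0.709, 0.0, 0.0]
ft_force: [-2.1, 0.5, 6.0]
width: 0.0211
finger_force: 58.4
```

Run:
```python
from h import *
settle(3); s=ctrl.read_state(); print(s['tcp_pos'],s['width'],s['finger_force'],s['ft_force'])
goto((.539,-.313,.18),np.radians(0))
```

```text
[ 0.61223905 -0.08586505  0.02246777] 0.021393523438897798 58.44727635383606 [-1.10916481 -0.01381035  5.61029651]
d [-0.3024 -0.0987 -0.2102] roll 0.003 yaw 0.2 tilt [0.0012 0.0001]
```

move_arm:
  steps:
    - [[-1,0,0,-0.06,0],[-1,0,0,-0.13,0],[-1,0,0,-0.21,0],[-1,-0.06,-0.02,-0.21,0],[-1,-0.12,-0.04,-0.21,0],[-1,-0.18,-0.06,-0.21,0],[-1,-0.24,-0.08,-0.21,0],[-1,-0.303,-0.099,-0.21,0],[-1,-0.303,-0.099,-0.21,0],[-1,-0.303,-0.099,-0.21,0]]

```text
t: 27.85
tcp_pos: [0.5385, -0.3128, 0.1787]
orientation: [0.706, 0.709, 0.0, -0.0]
ft_force: [0.2, 0.6, -1.5]
width: 0.0213
finger_force: 59.4
```

Run:
```python
from h import *
settle(3); s=ctrl.read_state(); print(s['tcp_pos'],s['width'],s['finger_force'])
goto((.539,-.313,.0295),np.radians(0))
```

```text
[ 0.53921909 -0.31165611  0.17865316] 0.021430687372340915 59.40673112869263
d [-0.002  -0.0003  0.1989] roll 0.004 yaw 0.4 tilt [0.0001 0.0009]
```

move_arm:
  steps:
    - [[-1,-0.001,0,0.05,0],[-1,-0.001,0,0.1,0],[-1,-0.001,0,0.15,0],[-1,-0.001,0,0.185,0],[-1,-0.001,0,0.199,0],[-1,-0.001,0,0.199,0],[-1,-0.001,0,0.199,0],[0.0,-0.001,0,0.199,0],[0.0,-0.001,0,0.199,0],[0.0,-0.001,0,0.199,0]]

```text
t: 29.25
tcp_pos: [0.5387, -0.3142, 0.0297]
orientation: [0.705, 0.709, 0.0, 0.0]
ft_force: [-0.6, 0.8, 0.5]
width: 0.0426
finger_force: 0.0
```

Run:
```python
from h import *
settle(2); s=ctrl.read_state(); print(s['tcp_pos'],s['width'],s['ft_force'])
goto((.456,-.118,.18),np.radians(0))
```

```text
[ 0.53857067 -0.31416925  0.02960728] 0.04303415125686332 [-0.22485861 -0.01189712 -0.46570713]
d [ 0.262  -0.1089 -0.2006] roll 0.003 yaw 0.3 tilt [ 0.0002 -0.0001]
```

move_arm:
  steps:
    - [[0.2,0,0,-0.06,0],[0.2,0,0,-0.13,0],[0.4,0,0,-0.2,0],[0.5,0.06,-0.025,-0.2,0],[0.5,0.12,-0.05,-0.2,0],[0.5,0.18,-0.075,-0.2,0],[0.5,0.262,-0.109,-0.2,0],[0.5,0.262,-0.109,-0.2,0],[0.5,0.262,-0.109,-0.2,0],[0.5,0.262,-0.109,-0.2,0]]

```text
t: 30.6
tcp_pos: [0.4564, -0.1197, 0.1798]
orientation: [0.706, 0.708, -0.0, 0.001]
ft_force: [-0.3, -1.0, -0.5]
width: 0.0642
finger_force: 0.0
```

Run:
```python
from h import *
settle(2); t=scan(); s=snap('side'); r=lambda a,f:cv2.resize(a,None,fx=f,fy=f,interpolation=cv2.INTER_CUBIC)
cv2.imwrite('pics/v1.png',np.hstack([r(t[165:245,396:476],5),r(s[85:165,300:380],5)]))
print(ctrl.read_state()['tcp_pos']); goto((.456,-.118,.004),np.radians(0))
```

```text
spare 110 393.0 156.0 15.2 [ 0.703  -0.2348  0.013 ]
blue 2090 281.5 235.1 26.8 [0.4456 0.1078 0.014 ]
blue 655 583.2 391.2 20.7 [ 0.0126 -0.7673  0.014 ]
[ 0.45601715 -0.11905128  0.17948298]
d [ 0.0015 -0.      0.234 ] roll 0.002 yaw 0.2 tilt [ 0.0001 -0.0005]
```

View pics/v1.png

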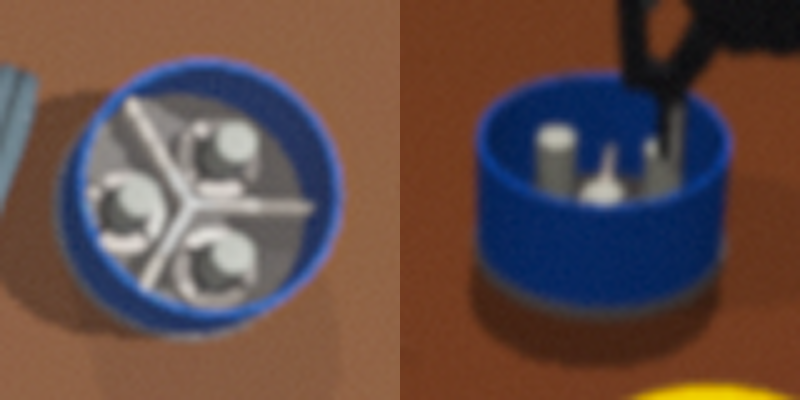

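All three blue cells hold upright adapters: stems at crop (237,140), (140,195) and (235,250) in the top half. Now the yellow lid.

move_arm:
  steps:
    - [[0.5,0.001,0,0.06,0],[0.5,0.001,0,0.12,0],[0.5,0.001,0,0.18,0],[0.5,0.001,0,0.21,0],[0.5,0.001,0,0.228,0],[0.5,0.001,0,0.228,0],[-1,0.001,0,0.228,0],[-1,0.001,0,0.228,0],[-1,0.001,0,0.228,0],[-1,0.001,0,0.228,0]]

```text
t: 32.05
tcp_pos: [0.4565, -0.1173, 0.0097]
orientation: [0.705, 0.709, 0.001, 0.0]
ft_force: [-2.1, 0.7, 8.6]
width: 0.0272
finger_force: 58.5
```

Run:
```python
from h import *
settle(3); s=ctrl.read_state(); print(s['tcp_pos'],s['width'],s['finger_force'],s['ft_force'])
goto((.4563,-.118,.16)); goto((.524,.337,.16))
```

```text
[ 0.45651395 -0.11732005  0.00970146] 0.026789860489188643 58.47202241420746 [-2.06297238  0.37105562  8.45795559]
d [-0.0009  0.     -0.2004] roll 0 yaw 0.3 tilt [0.0016 0.0002]
d [ 0.6054  0.0931 -0.2001] roll 0 yaw 0.3 tilt [0.0016 0.0002]
```

move_arm:
  steps:
    - [[-1,0,0,-0.04,0],[-1,0,0,-0.1,0],[-1,0,0,-0.16,0],[-1,0.04,0.006,-0.2,0],[-1,0.1,0.015,-0.2,0],[-1,0.16,0.024,-0.2,0],[-1,0.22,0.034,-0.2,0],[-1,0.28,0.043,-0.2,0],[-1,0.34,0.052,-0.2,0],[-1,0.4,0.062,-0.2,0]]

```text
t: 33.45
tcp_pos: [0.5007, 0.1845, 0.1589]
orientation: [0.705, 0.709, 0.0, -0.0]
ft_force: [1.1, -0.2, -2.3]
width: 0.0274
finger_force: 60.4
```

Run:
```python
from h import *
settle(1); s=ctrl.read_state(); print(s['tcp_pos'],s['width'],s['finger_force'],s['ft_force'])
goto((.523,.337,.13),0)
```

```text
[0.5010978  0.19281453 0.15880217] 0.026989663935527385 60.234020948410034 [ 2.23646525  7.98059705 -2.11956561]
d [0.1917 0.0315 0.0394] roll 0.008 yaw 0.7 tilt [0.0014 0.0049]
```

move_arm:
  steps:
    - [[-1,0.03,0.004,0,0],[-1,0.07,0.009,0,0],[-1,0.11,0.014,0,0],[-1,0.15,0.018,0,0],[-1,0.19,0.022,0,0],[-1,0.205,0.0245,0,0],[-1,0.205,0.0245,0.02,0],[-1,0.205,0.0245,0.04,0],[-1,0.205,0.0245,0.04,0],[-1,0.205,0.0245,0.04,0]]

```text
t: 34.75
tcp_pos: [0.5189, 0.336, 0.1285]
orientation: [0.706, 0.708, -0.0, 0.0]
ft_force: [-0.7, 0.8, -2.9]
width: 0.0269
finger_force: 60.2
```

Run:
```python
from h import *
settle(3); s=ctrl.read_state(); print(s['tcp_pos'],s['width'],s['finger_force'],s['ft_force']); goto((.523,.337,.0817),0)
im=snap('side'); cv2.imwrite('pics/ylid.png',cv2.resize(im[200:380,230:430],None,fx=3,fy=3,interpolation=cv2.INTER_CUBIC))
```

```text
[0.51905024 0.33674097 0.12902368] 0.027070059339103784 60.22919297218323 [-0.43692303 -0.27169069 -2.80884531]
d [0.0003 0.0052 0.0631] roll 0.003 yaw 0.2 tilt [0.0008 0.0005]
```

View pics/ylid.png

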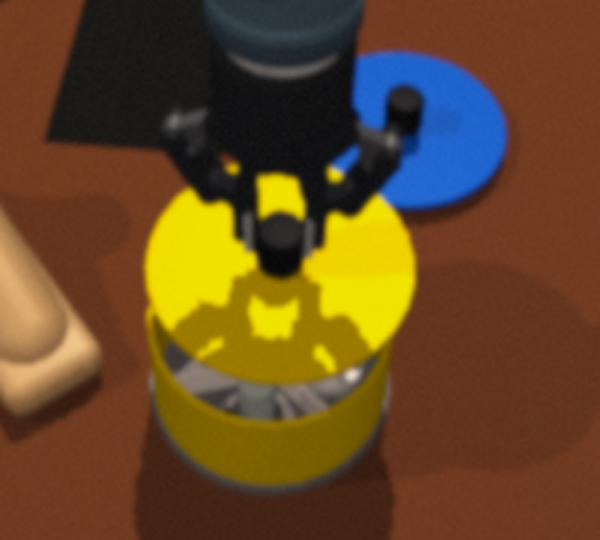

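Run:
```python
from h import *
im=cv2.imread('pics/ylid.png')
for p in((323.3,292.8),(323.3,291.8)): print(onz('side',*p,.132).round(4))
print(np.round(proj('side',(.519,.3367,.132)),1))
```

```text
[0.5162 0.3471 0.132 ]
[0.5164 0.3449 0.132 ]
[322.4 287.9]
```

move_arm:
  steps:
    - [[-1,-0.001,0.006,0,0],[-1,-0.001,0.006,0.02,0],[-1,-0.001,0.006,0.035,0],[-1,-0.001,0.006,0.045,0],[-1,-0.001,0.006,0.052,0],[-1,-0.001,0.006,0.056,0],[-1,-0.001,0.006,0.06,0],[-1,-0.001,0.006,0.062,0],[-1,-0.001,0.006,0.063,0],[-1,-0.001,0.006,0.063,0]]

```text
t: 36.2
tcp_pos: [0.5236, 0.3365, 0.0838]
orientation: [0.706, 0.709, 0.001, -0.0]
ft_force: [-6.0, -2.7, 16.1]
width: 0.0274
finger_force: 62.1
```

Run:
```python
from h import *
settle(3); s=ctrl.read_state(); print(s['tcp_pos'],s['width'],s['ft_force'],s['torque']); goto((.524,.3365,.0817),0)
```

```text
[0.52367149 0.3365436  0.08377744] 0.027174926330784523 [-5.06461016 -1.9527452  15.9275843 ] [-0.65757224  1.44174385 -0.09112743]
d [-0.0001  0.0004  0.0028] roll 0.003 yaw 0.2 tilt [0.0005 0.0018]
```

Nearly seated: 2 mm high, with a sideways force towards -x. I'll shift 2-3 mm to -x and 1 mm to -y, then press lightly.

move_arm:
  steps:
    - [[-1,0,-0.002,0,0],[-1,-0.001,-0.004,0,0],[-1,-0.001,-0.004,0,0],[-1,-0.001,-0.004,0.001,0],[-1,-0.001,-0.004,0.001,0],[-1,-0.001,-0.004,0.001,0],[-1,-0.001,-0.004,0.001,0],[-1,-0.001,-0.004,0.001,0],[-1,-0.001,-0.004,0.001,0],[-1,-0.001,-0.004,0.001,0]]

```text
t: 37.6
tcp_pos: [0.5235, 0.3366, 0.0838]
orientation: [0.706, 0.709, 0.003, 0.001]
ft_force: [0.7, -1.1, 12.7]
width: 0.0272
finger_force: 62.1
```

Run:
```python
from h import *
settle(1); s=ctrl.read_state(); print(s['tcp_pos'],s['width'],s['ft_force'],s['torque']);
```

```text
[0.52345982 0.33659252 0.08381334] 0.027000987633431162 [ 1.53613229e-03 -1.48517929e+00  1.41235233e+01] [-0.3226505   0.09791242 -0.01371671]
```

move_arm:
  steps:
    - [[0.3,0,0,0,0],[0.5,0,0,0,0],[0.5,0,0,0,0],[0.5,0,0,0,0],[0.5,0,0,-0.03,0],[0.5,0,0,-0.09,0],[0.5,0,0,-0.14,0],[0.5,-0.08,0,-0.14,0],[0.5,-0.16,0,-0.14,0],[0.5,-0.24,0,-0.14,0]]

```text
t: 38.9
tcp_pos: [0.5208, 0.1535, 0.1856]
orientation: [0.705, 0.709, 0.0, 0.0]
ft_force: [0.9, -0.2, 1.2]
width: 0.0636
finger_force: 0.0
```

Run:
```python
from h import *
settle(2); im=snap('side'); t=scan()
r=lambda a,f:cv2.resize(a,None,fx=f,fy=f,interpolation=cv2.INTER_CUBIC)
cv2.imwrite('pics/ydone.png',np.hstack([r(im[240:370,260:380],3.3),r(t[165:295,145:265],3.3)]))
s=ctrl.read_state(); print(s['tcp_pos']); goto((.4454,.1070,.16),0)
print('expect side edge pts', [np.round(proj('side',(.523+.082*np.cos(a),.337+.082*np.sin(a),.086)),1) for a in np.radians([0,90,180,270])],'knob',np.round(proj('side',(.523,.337,.118)),1),'top',np.round(proj('top',(.523,.337,.118)),1), np.round(proj('top',(.523,.337,.086)),1))
```

```text
spare 107 393.5 156.0 15.0 [ 0.7031 -0.2364  0.013 ]
blue 1739 281.8 235.1 26.6 [0.4455 0.1068 0.014 ]
blue 655 583.2 391.2 20.7 [ 0.0126 -0.7673  0.014 ]
yellow 1904 202.2 203.1 28.3 [0.5403 0.355  0.014 ]
[0.52109865 0.15430888 0.18568171]
d [-0.0629 -0.101   0.0342] roll 0.001 yaw 0.1 tilt [0.0002 0.0004]
expect side edge pts [array([277.3, 298. ]), array([314.7, 341.9]), array([363.6, 306.8]), array([324.7, 268.2])] knob [320.1 292.4] top [200.2 201.6] [202.6 203.9]
```

View pics/ydone.png

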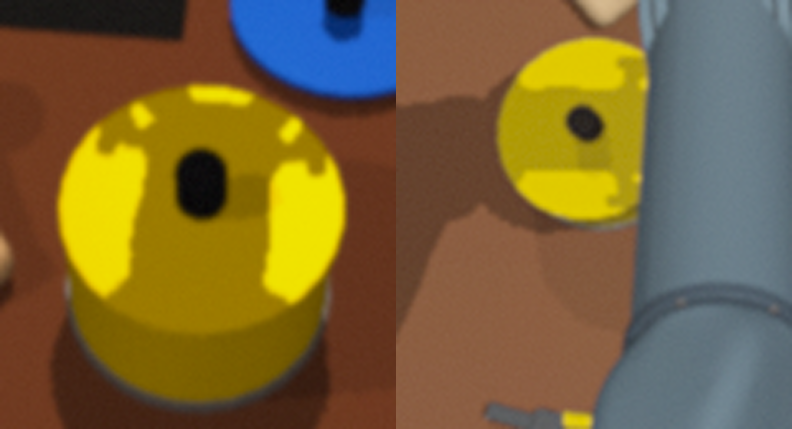

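The yellow lid looks seated: its side outline runs from column 277 to 365 and down to row 341.5, against the expected 277, 364 and 342. The knob is central. Now the blue lid.

move_arm:
  steps:
    - [[0.5,-0.03,-0.05,0,0],[0.5,-0.063,-0.101,0,0],[0.5,-0.063,-0.101,0,0],[0.5,-0.063,-0.101,0.03,0],[0.5,-0.063,-0.101,0.09,0],[0.5,-0.063,-0.101,0.13,0],[0.5,-0.063,-0.101,0.13,0],[0.5,-0.063,-0.101,0.13,0],[0.5,-0.063,-0.101,0.13,0],[0.5,-0.063,-0.101,0.13,0]]

```text
t: 40.35
tcp_pos: [0.4462, 0.1082, 0.0889]
orientation: [0.705, 0.709, 0.001, 0.0]
ft_force: [0.6, -0.5, 0.8]
width: 0.0638
finger_force: 0.0
```

Run:
```python
from h import *
settle(1); s=ctrl.read_state(); print(s['tcp_pos']); goto((.4454,.1073,.0085),0)
im=snap('side'); b,g,r=[im[:,:,i].astype(int) for i in range(3)]
print(comps((b>90)&(b-r>60),500,9000), np.round([proj('side',(.4455+.082*np.cos(a),.1073+.082*np.sin(a),.014)) for a in np.radians([0,90,180,270])],1).tolist())
```

```text
[0.44598614 0.10805047 0.08870565]
d [-0.0011 -0.0009  0.1069] roll 0.003 yaw 0.3 tilt [0.0013 0.0008]
[(np.int32(970), (338.4884948730469, 120.88505554199219), 25.05563735961914), (np.int32(2664), (364.0, 242.5), 34.44207763671875)] [[329.0, 238.4], [361.9, 268.6], [398.4, 244.5], [364.8, 217.2]]
```

Consistent (side centre at column 364). Grasp.

move_arm:
  steps:
    - [[0.5,-0.001,-0.001,0.03,0],[0.5,-0.001,-0.001,0.06,0],[0.5,-0.001,-0.001,0.09,0],[0.5,-0.001,-0.001,0.107,0],[0.5,-0.001,-0.001,0.107,0],[-1,-0.001,-0.001,0.107,0],[-1,-0.001,-0.001,0.107,0],[-1,-0.001,-0.001,0.107,0],[-1,-0.001,-0.001,0.107,0],[-1,-0.001,-0.001,0.107,0]]

```text
t: 41.7
tcp_pos: [0.4454, 0.1072, 0.0088]
orientation: [0.706, 0.709, 0.001, 0.0]
ft_force: [-1.7, -0.7, 8.0]
width: 0.0275
finger_force: 58.5
```

Run:
```python
from h import *
settle(1); s=ctrl.read_state(); print(s['tcp_pos'],s['width'],s['finger_force'],s['ft_force'])
goto((.539,-.353,.16),0)
```

```text
[0.44536936 0.107173   0.00879646] 0.02763786861062683 58.491976261138916 [-1.32238576  0.43482745  8.68107079]
d [-0.6139  0.1224 -0.2019] roll 0.003 yaw 0.3 tilt [0.0014 0.0008]
```

move_arm:
  steps:
    - [[-1,0,0,-0.04,0],[-1,0,0,-0.1,0],[-1,0,0,-0.16,0],[-1,-0.04,0.008,-0.2,0],[-1,-0.1,0.02,-0.2,0],[-1,-0.16,0.032,-0.2,0],[-1,-0.22,0.044,-0.2,0],[-1,-0.28,0.056,-0.2,0],[-1,-0.34,0.068,-0.2,0],[-1,-0.4,0.08,-0.2,0]]

```text
t: 43.0
tcp_pos: [0.506, -0.1939, 0.158]
orientation: [0.705, 0.709, 0.0, -0.0]
ft_force: [0.1, -0.1, -1.7]
width: 0.0269
finger_force: 60.0
```

Run:
```python
from h import *
settle(6); s=ctrl.read_state(); print(s['tcp_pos'],s['width'],s['finger_force'],s['ft_force'])
goto((.539,-.353,.13),0)
```

```text
[ 0.50575676 -0.19125525  0.15758367] 0.02713487735032518 59.917396903038025 [ 0.58574167  0.32406295 -1.72253411]
d [-0.216   0.0431  0.0365] roll 0.004 yaw 0.3 tilt [-0.0006  0.0012]
```

move_arm:
  steps:
    - [[-1,-0.04,0.008,0,0],[-1,-0.08,0.016,0,0],[-1,-0.12,0.024,0,0],[-1,-0.16,0.032,0,0],[-1,-0.2,0.04,0,0],[-1,-0.216,0.043,0.02,0],[-1,-0.216,0.043,0.036,0],[-1,-0.216,0.043,0.036,0],[-1,-0.216,0.043,0.036,0],[-1,-0.216,0.043,0.036,0]]

```text
t: 44.55
tcp_pos: [0.5395, -0.3541, 0.1313]
orientation: [0.705, 0.709, 0.0, 0.0]
ft_force: [0.3, -0.2, -2.4]
width: 0.0272
finger_force: 59.9
```

Run:
```python
from h import *
settle(4); s=ctrl.read_state(); print(s['tcp_pos'],s['width'],s['finger_force'],s['ft_force']); goto((.539,-.353,.0808),0)
```

```text
[ 0.53922854 -0.35456269  0.13107692] 0.027463612028634746 59.900938868522644 [-0.02908956 -0.82766288 -2.21253974]
d [ 0.0021 -0.0003  0.067 ] roll 0.003 yaw 0.3 tilt [ 0.0005 -0.0001]
```

move_arm:
  steps:
    - [[-1,0.002,0,0.01,0],[-1,0.002,0,0.025,0],[-1,0.002,0,0.038,0],[-1,0.002,0,0.048,0],[-1,0.002,0,0.055,0],[-1,0.002,0,0.06,0],[-1,0.002,0,0.064,0],[-1,0.002,0,0.066,0],[-1,0.002,0,0.067,0],[-1,0.002,0,0.067,0]]

```text
t: 46.0
tcp_pos: [0.5394, -0.3534, 0.0809]
orientation: [0.706, 0.709, 0.0, 0.0]
ft_force: [-0.5, 0.3, 3.2]
width: 0.0276
finger_force: 60.4
```

Run:
```python
from h import *
settle(2); s=ctrl.read_state(); print(s['tcp_pos'],s['width'],s['ft_force'],s['torque'])
```

```text
[ 0.53937549 -0.35333373  0.08090463] 0.02689583731767542 [-0.28674262  0.09135188  2.96022945] [-0.02629871  0.01464446 -0.07271152]
```

Blue is seated exactly (+72.1 mm). Release and move clear.

move_arm:
  steps:
    - [[0.3,0,0,0,0],[0.5,0,0,0,0],[0.5,0,0,0,0],[0.5,0,0,-0.02,0],[0.5,0,0,-0.09,0],[0.5,0,0,-0.16,0],[0.5,0.08,0,-0.2,0],[0.5,0.16,0,-0.2,0],[0.5,0.24,0,-0.2,0],[0.5,0.32,0,-0.2,0]]

```text
t: 47.35
tcp_pos: [0.538, -0.1112, 0.2318]
orientation: [0.706, 0.709, 0.001, 0.001]
ft_force: [2.0, -0.1, 0.9]
width: 0.0643
finger_force: 0.0
```

Run:
```python
from h import *
settle(3); s=snap('side'); t=snap('top')
r=lambda a,f:cv2.resize(a,None,fx=f,fy=f,interpolation=cv2.INTER_CUBIC)
cv2.imwrite('pics/fin.png',np.vstack([np.hstack([r(s[250:350,265:375],3.6),r(t[155:255,150:260],3.6)]),np.hstack([r(s[70:150,290:400],3.6),r(t[155:235,385:495],3.6)])]))
for n,im in(('side',s),('top',t)):
    b,g,rr=[im[:,:,i].astype(int) for i in range(3)]
    for nm,m in(('y',(rr>140)&(rr-b>100)),('b',(b>110)&(b-rr>60))):
        n_,l,st,c=cv2.connectedComponentsWithStats(m.astype(np.uint8))
        print(n,nm,[st[i].tolist() for i in range(1,n_) if st[i,4]>300])
for nm,c in(('y',(.523,.337)),('b',(.539,-.353))):
    for n in('side','top'):
        P=np.array([proj(n,(c[0]+.082*np.cos(a),c[1]+.082*np.sin(a),.086)) for a in np.linspace(0,6.28,90)]); print(nm,n,'exp',P.min(0).round(1),P.max(0).round(1),'knobtop',np.round(proj(n,(*c,.118)),1),'knobfoot',np.round(proj(n,(*c,.086)),1))
```

```text
side y [[356, 18, 52, 18, 794], [277, 267, 87, 75, 4802], [215, 271, 31, 41, 563], [444, 301, 10, 46, 333], [458, 309, 23, 42, 336]]
side b [[315, 98, 53, 29, 1095]]
top y [[175, 176, 56, 55, 2355]]
top b [[409, 176, 57, 55, 2314], [564, 371, 40, 29, 687]]
y side exp [276.6 268. ] [363.6 342.2] knobtop [320.1 292.4] knobfoot [320.1 302.4]
y top exp [174.6 176.9] [230.6 231.5] knobtop [200.2 201.6] knobfoot [202.6 203.9]
b side exp [313.8  97.3] [367.7 125.7] knobtop [341.  101.5] knobfoot [340.7 110.8]
b top exp [409.7 175.8] [465.5 230.4] knobtop [440.2 200.5] knobfoot [437.6 202.8]
```

View pics/fin.png

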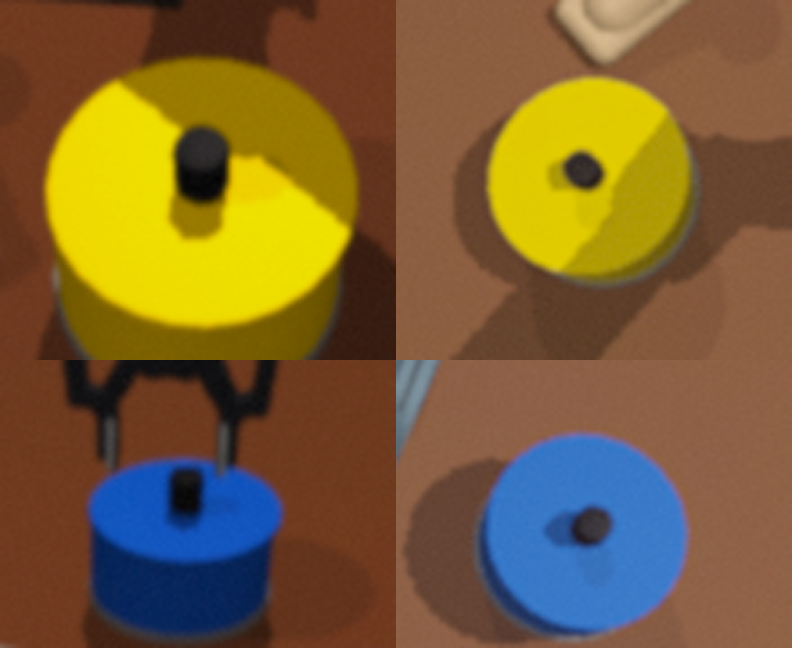

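Both outlines match the expected seated positions within about 1 px. The yellow reading was 2 mm high, so I'll check by pressing lightly on both knobs with shut fingers and comparing contact heights, blue first.

Run:
```python
from h import *
settle(1); goto((.539,-.353,.13),0)
```

```text
d [-0.3175  0.0004  0.1353] roll 0.002 yaw 0.2 tilt [ 0.001  -0.0009]
```

move_arm:
  steps:
    - [[-1,-0.08,0,0,0],[-1,-0.16,0,0,0],[-1,-0.24,0,0,0],[-1,-0.317,0,0,0],[-1,-0.317,0,0.05,0],[-1,-0.317,0,0.1,0],[-1,-0.317,0,0.135,0],[-1,-0.317,0,0.135,0],[-1,-0.317,0,0.135,0],[-1,-0.317,0,0.135,0]]

```text
t: 48.9
tcp_pos: [0.5397, -0.352, 0.1309]
orientation: [0.706, 0.709, 0.0, 0.001]
ft_force: [0.1, -0.4, -0.3]
width: -0.0003
finger_force: 0.0
```

move_arm:
  steps:
    - [[-1,0,0,0.008,0],[-1,0,0,0.014,0],[-1,0,0,0.018,0],[-1,0,0,0.022,0],[-1,0,0,0.025,0],[-1,0,0,0.028,0],[-1,0,0,0.031,0],[-1,0,0,0.033,0],[-1,0,0,0.033,0],[-1,0,0,0.033,0]]

```text
t: 50.15
tcp_pos: [0.5391, -0.3509, 0.1046]
orientation: [0.705, 0.709, 0.0, 0.0]
ft_force: [-0.8, -0.3, -0.0]
width: -0.0001
finger_force: 0.0
```

move_arm:
  steps:
    - [[-1,0,0,0.001,0],[-1,0,0,0.002,0],[-1,0,0,0.003,0],[-1,0,0,0.004,0],[-1,0,0,0.005,0],[-1,0,0,0.006,0],[-1,0,0,0.007,0],[-1,0,0,0.008,0],[-1,0,0,0.008,0],[-1,0,0,0.008,0]]

```text
t: 51.4
tcp_pos: [0.539, -0.3509, 0.0985]
orientation: [0.705, 0.709, -0.0, 0.0]
ft_force: [0.3, 0.1, -0.4]
width: 0.0001
finger_force: 0.0
```

move_arm:
  steps:
    - [[-1,0,0,0.001,0],[-1,0,0,0.002,0],[-1,0,0,0.003,0],[-1,0,0,0.004,0],[-1,0,0,0.005,0],[-1,0,0,0.006,0],[-1,0,0,0.007,0],[-1,0,0,0.007,0],[-1,0,0,0.007,0],[-1,0,0,0.007,0]]

```text
t: 52.65
tcp_pos: [0.539, -0.3509, 0.0934]
orientation: [0.705, 0.709, 0.0, 0.0]
ft_force: [-0.9, 1.1, 2.7]
width: 0.0002
finger_force: 1.5
```

Blue contact is at 0.0934. Now yellow.

move_arm:
  steps:
    - [[-1,0,0,-0.06,0],[-1,0,0,-0.13,0],[-1,0.07,0.002,-0.17,0],[-1,0.15,0.004,-0.17,0],[-1,0.23,0.006,-0.17,0],[-1,0.31,0.008,-0.17,0],[-1,0.39,0.01,-0.17,0],[-1,0.47,0.012,-0.17,0],[-1,0.55,0.014,-0.17,0],[-1,0.6,0.016,-0.17,0]]

```text
t: 53.9
tcp_pos: [0.5486, 0.103, 0.2206]
orientation: [0.704, 0.71, 0.0, -0.0]
ft_force: [-0.2, -0.5, -0.6]
width: 0.0001
finger_force: 0.0
```

Run:
```python
from h import *
settle(6); print(ctrl.read_state()['tcp_pos']);goto((.523,.337,.105),0)
```

```text
[0.54902436 0.09752944 0.22077743]
d [ 0.3195 -0.0339  0.1541] roll 0.002 yaw 0.1 tilt [ 0.0002 -0.0008]
```

move_arm:
  steps:
    - [[-1,0.08,-0.008,0,0],[-1,0.16,-0.016,0,0],[-1,0.24,-0.025,0,0],[-1,0.319,-0.034,0,0],[-1,0.319,-0.034,0.05,0],[-1,0.319,-0.034,0.1,0],[-1,0.319,-0.034,0.13,0],[-1,0.319,-0.034,0.154,0],[-1,0.319,-0.034,0.154,0],[-1,0.319,-0.034,0.154,0]]

```text
t: 55.45
tcp_pos: [0.5233, 0.3383, 0.1063]
orientation: [0.706, 0.708, 0.001, 0.0]
ft_force: [0.4, 0.1, 0.3]
width: -0.0
finger_force: 0.0
```

move_arm:
  steps:
    - [[-1,0,0,0.002,0],[-1,0,0,0.004,0],[-1,0,0,0.006,0],[-1,0,0,0.008,0],[-1,0,0,0.01,0],[-1,0,0,0.011,0],[-1,0,0,0.012,0],[-1,0,0,0.013,0],[-1,0,0,0.013,0],[-1,0,0,0.013,0]]

```text
t: 56.7
tcp_pos: [0.5225, 0.3383, 0.0956]
orientation: [0.706, 0.709, 0.0, 0.0]
ft_force: [0.1, -0.4, 2.0]
width: -0.0002
finger_force: 0.4
```

move_arm:
  steps:
    - [[-1,0,0,0.001,0],[-1,0,0,0.001,0],[-1,0,0,0.002,0],[-1,0,0,0.002,0],[-1,0,0,0.003,0],[-1,0,0,0.003,0],[-1,0,0,0.003,0],[-1,0,0,0.003,0],[-1,0,0,0.003,0],[-1,0,0,0.003,0]]

```text
t: 57.95
tcp_pos: [0.5226, 0.3384, 0.0953]
orientation: [0.706, 0.709, 0.0, -0.0]
ft_force: [-5.6, -2.2, 17.8]
width: -0.0
finger_force: 8.6
```

The contact is rigid at 0.0953. To settle between tilt and a local height bias, I'll touch the disc near its +x and -x edges and compare.

move_arm:
  steps:
    - [[-1,0,0,-0.03,0],[-1,0,0.04,-0.03,0],[-1,0,0.087,-0.03,0],[-1,0,0.087,0.0,0],[-1,0,0.087,0.03,0],[-1,0,0.087,0.036,0],[-1,0,0.087,0.04,0],[-1,0,0.087,0.042,0],[-1,0,0.087,0.043,0],[-1,0,0.087,0.044,0]]

```text
t: 59.2
tcp_pos: [0.5876, 0.339, 0.0619]
orientation: [0.705, 0.709, 0.0, -0.0]
ft_force: [-6.2, -1.7, 13.8]
width: 0.0003
finger_force: 6.7
```

Run:
```python
from h import *
settle(2); s=ctrl.read_state(); print(s['tcp_pos'],s['ft_force'])
```

```text
[0.58758834 0.33899479 0.06196807] [-4.71148029 -1.68794935 10.5944016 ]
```

move_arm:
  steps:
    - [[-1,0,0,-0.04,0],[-1,0,0,-0.07,0],[-1,0,-0.06,-0.075,0],[-1,0,-0.12,-0.075,0],[-1,0,-0.174,-0.075,0],[-1,0,-0.174,-0.04,0],[-1,0,-0.174,-0.013,0],[-1,0,-0.174,-0.008,0],[-1,0,-0.174,-0.005,0],[-1,0,-0.174,-0.002,0]]

```text
t: 60.55
tcp_pos: [0.4577, 0.3384, 0.0627]
orientation: [0.706, 0.709, 0.001, -0.0]
ft_force: [-2.1, -1.4, 8.2]
width: 0.0001
finger_force: 4.1
```

Run:
```python
from h import *
settle(2); s=ctrl.read_state(); print(s['tcp_pos'],s['ft_force'])
```

```text
[0.45803404 0.33849843 0.0625434 ] [-0.46596076  0.07634498  2.5127242 ]
```

Level in x. Now y.

move_arm:
  steps:
    - [[-1,0,0,-0.04,0],[-1,0,0,-0.07,0],[-1,0.045,0.045,-0.075,0],[-1,0.085,0.085,-0.075,0],[-1,0.085,0.085,-0.075,0],[-1,0.085,0.085,-0.04,0],[-1,0.085,0.085,-0.01,0],[-1,0.085,0.085,-0.005,0],[-1,0.085,0.085,-0.002,0],[-1,0.085,0.085,0.001,0]]

```text
t: 61.9
tcp_pos: [0.5211, 0.4024, 0.0618]
orientation: [0.706, 0.709, 0.001, 0.0]
ft_force: [-0.5, -1.0, 2.8]
width: -0.0002
finger_force: 1.8
```

Run:
```python
from h import *
settle(2); s=ctrl.read_state(); print(s['tcp_pos'],s['ft_force'])
```

```text
[0.5211291  0.40236584 0.06184223] [-0.09017963  1.1600833   1.76042412]
```

move_arm:
  steps:
    - [[-1,0,0,-0.04,0],[-1,0,0,-0.07,0],[-1,-0.04,0.05,-0.075,0],[-1,-0.1,0.05,-0.075,0],[-1,-0.173,0.0,-0.075,0],[-1,-0.173,0.0,-0.04,0],[-1,-0.173,0.0,-0.01,0],[-1,-0.173,0.0,-0.005,0],[-1,-0.173,0.0,-0.002,0],[-1,-0.173,0.0,0.0,0]]

```text
t: 63.25
tcp_pos: [0.5218, 0.2727, 0.0617]
orientation: [0.705, 0.709, 0.001, 0.0]
ft_force: [-0.3, -0.6, 0.3]
width: -0.0001
finger_force: 0.0
```

Run:
```python
from h import *
settle(2); s=ctrl.read_state(); print(s['tcp_pos'],s['ft_force'])
```

```text
[0.52151923 0.27259391 0.06146731] [-0.42641005  0.36830736  0.44428122]
```

All four edge contacts agree within about 1 mm (0.0625, 0.062, 0.0618, ≤0.0615), so the yellow lid is level and seated. I'll retreat, make one last check, and hand in.

move_arm:
  steps:
    - [[-1,0,0,-0.06,0],[-1,0,0,-0.13,0],[-1,0,0,-0.2,0],[-1,-0.08,0,-0.24,0],[-1,-0.16,0,-0.24,0],[-1,-0.24,0,-0.24,0],[-1,-0.3,0,-0.24,0],[-1,-0.3,0,-0.24,0],[-1,-0.3,0,-0.24,0],[-1,-0.3,0,-0.24,0]]

```text
t: 64.6
tcp_pos: [0.5222, 0.049, 0.241]
orientation: [0.705, 0.71, 0.0, -0.0]
ft_force: [-0.1, 1.0, 0.5]
width: -0.0002
finger_force: 0.0
```

Run:
```python
from h import *
settle(3); t=snap('top'); cv2.imwrite('pics/end.png',t)
b,g,rr=[t[:,:,i].astype(int) for i in range(3)]
for nm,m in(('y',(rr>140)&(rr-b>100)),('b',(b>110)&(b-rr>60))):
    n_,l,st,c=cv2.connectedComponentsWithStats(m.astype(np.uint8)); print(nm,[st[i].tolist() for i in range(1,n_) if st[i,4]>300])
print(ctrl.read_state()['tcp_pos'],ctrl.read_state()['ft_force'])
```

```text
y [[175, 175, 56, 56, 2366]]
b [[409, 176, 57, 55, 2313], [563, 371, 41, 29, 687]]
[0.52217736 0.04809574 0.24088757] [-0.44009684  0.48877891  0.07326717]
```

View pics/end.png

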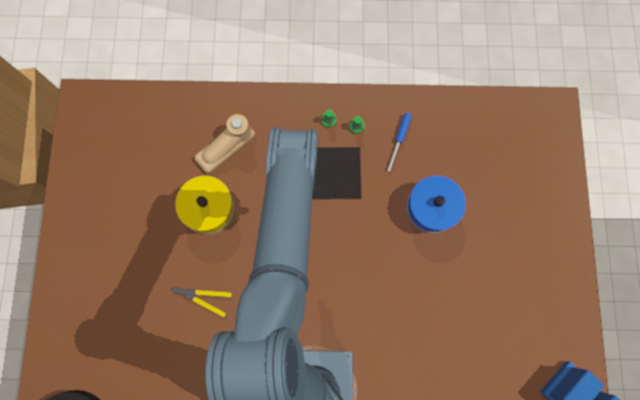

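The final view shows both lids on their tubs, yellow at (203,204) and blue at (437,203). The foot, screwdriver and pliers have not moved, and the arm is clear.

```bash
python3 -c "
from h import *
print(ctrl.finish_job())"
```

```text
the job is handed in; nothing more can be done
None
```

I placed all five spares, filling every cell of both tubs, and both lids sit on their own-colour tubs and appear level and fully seated; the foot, screwdriver and pliers look unmoved, and the job is handed in (no verdict was returned).

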